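# Read a batch of sealed candle tins and pack them

### The arm

A 6-joint arm with a two-finger parallel gripper is mounted at the origin on the work surface. World frame = base frame: x ahead of the robot, y to its left, z up, the work surface at z = 0. Lengths are in mm, angles in rad, forces in N, time in s.
With the tool pointing down it reaches from about 300 to 875 mm from the base axis. Payload 6.4 kg.
Tool frame: the origin (TCP) lies midway between the tips of the shut fingers; the grasp point (between the pads) lies 19 mm behind it; z points along the fingers, y is the line along which they close (so a half turn about z gives the same grasp; the last joint's range is limited). The gripper opens to 88 mm and grips with 3 to 60 N. Pads are 18 mm wide; open, the fingers measure 123 mm over their backs; the gripper's body (75 mm by 187 mm) begins 45 mm behind the grasp point.
Start: joints at [0.925, 0.181, 1.607, -0, 1.354, -0.206], TCP at [244.802, 520.301, 238.714] pointing down, gripper open.
Joint ranges: [-2.99, 2.99], [-0.89, 2.07], [0.3, 2.58], [-1.14, 4.28], [0, 2.63], [-3.12, 3.12]. Speed limits (rad/s): [2.57, 2.57, 3.01, 3.14, 3.14, 3.14].

### API

Orientations are given as a unit quaternion [x, y, z, w].
In Python, from cell import r gives the robot as it stands.
- The arm moves only by the tool play_rows, never from a script. Its argument "plan" is a list of rows, each a list of 7 numbers: the closure, from 0 (fully open) to 1 (shut), then the shift along the tool's x, y, z scaled (see below), then the turn, a rotation vector about the tool's x, y, z scaled (see below). A call has 1 to 12 rows; each row shifts and turns the commanded pose from where the row before left it, along the tool's axes as they then stand; what a row does not reach is not made up. The controller multiplies each number of a shift by 500 mm and each number of a turn by 1.5 rad. A row lasts 1/12 s, in which the tool goes at most 41.7 mm and 7.16 degrees, less where a joint would pass 70% of its speed; a pose out of reach is approached as far as the arm can. A call with a number of a shift or a turn outside -1 to 1 is refused whole. A call with a gripper value outside its range is refused whole. The fingers move at their own pace and stop on an object; "force" is the grip in N (left out, the last holds). Time passes only in rows, so rows that do not move let the fingers close. It gives the time, the measured TCP pose, the force, the opening and the grip force at its end, in the units of the state.
- r.state(): the state, without advancing time (a new reading comes with each control period).
- r.grab_frame(name): name is "side" or "top" or "wrist"; returns a dict with "img" (480x640x3 uint8, red, green, blue), "fov_y" (degrees; the focal length in pixels is half the picture's height over the tangent of half this angle, whatever the lens; pixels are square), "cx", "cy" (the principal point, pixels), "view" (4x4, takes a point from world to camera coordinates). Camera axes: x right, y down, z forward; pixel columns grow to the right and rows downward; lengths in mm; the calibration is good to about 2 mm. A picture is of the moment at which its call begins. There is no depth.
- r.finish_job(): hands the job in; it is judged then, once.
Trained networks look in a picture, given as the dict that the camera call returned (one of the last four; its "shot" number tells which), for a name from the list of things; names that differ only in an ending like _2 or _b are one class to them, and where a whole thing is asked for, a point or a joint stands for the part that bears it (a point fixed in the world has none). Each returns a list of dicts, best first, with "p" (0 to 1); they miss things now and then, are a little off and sometimes report something else, mostly with a low value. They report only what shows in the picture. A call takes as long as a camera call. They do not tell look-alikes from the thing itself.
- r.recognise(target, picture): "bbox" ([centre column, centre row, width, height] in pixels, round what is visible of it).
- r.place_of(target, picture): "uv" ([column, row] in pixels: a listed point, or the origin of a listed thing).
The state is a dict: "clock": time; "joint_pos": joint angles; "dq": joint speeds; "tau": joint torques, N m; "ee_pos": TCP position; "tcp_rot": TCP orientation; "force": force on the tool from outside, world axes, zero at the start; "ft_torque": the same for the moment, N m; "width": finger opening in mm; "finger_force": force on a finger pad.
Only numpy, scipy, OpenCV 4.12 (cv2) and the standard library are available. Lean on these libraries where they do the work, as an engineer would, in place of code of your own. Each camera call takes 0.05 s, during which the arm holds its last target. There are 200 camera calls.

### The job

Stand every sealed tin upright on the white strip in front of the code reader, its bar-code label facing the reader's window, with the reader still off; then turn the reader's rotary switch on, leave it on for two seconds with all the tins in place, and turn it off again. Only then pack all the sealed tins upright, side by side on the floor of the cardboard tray. Leave the empty tins and the other things on the table where they are; a tin may get knocked aside while you work, so check that the batch is right before and after switching on.

Things in the scene. Friction and masses are not known exactly. Their poses are not given: they have to be found in the camera images.
- tin_a: one of up to four identical sealed candle tins (some absent): squat steel can, 56 mm diameter, 42 mm tall, about 0.13 kg, green lid; a white bar-code label 31 mm wide runs down one side, its 14 mm wide tab lies over the lid from that rim almost to the middle, seen from above. Origin: centre of the underside, z up; its +x axis points out through the middle of the label
- tin_a_label (a point): middle of the bar-code label on the side of tin_a, 28 mm out from the tin's axis along its +x, 20 mm above its underside
- tin_b: one of up to four identical sealed candle tins (some absent): squat steel can, 56 mm diameter, 42 mm tall, about 0.13 kg, green lid; a white bar-code label 31 mm wide runs down one side, its 14 mm wide tab lies over the lid from that rim almost to the middle, seen from above. Origin: centre of the underside, z up; its +x axis points out through the middle of the label
- tin_b_label (a point): middle of the bar-code label on the side of tin_b, 28 mm out from the tin's axis along its +x, 20 mm above its underside
- tin_c: one of up to four identical sealed candle tins (some absent): squat steel can, 56 mm diameter, 42 mm tall, about 0.13 kg, green lid; a white bar-code label 31 mm wide runs down one side, its 14 mm wide tab lies over the lid from that rim almost to the middle, seen from above. Origin: centre of the underside, z up; its +x axis points out through the middle of the label
- tin_c_label (a point): middle of the bar-code label on the side of tin_c, 28 mm out from the tin's axis along its +x, 20 mm above its underside
- tin_d: one of up to four identical sealed candle tins (some absent): squat steel can, 56 mm diameter, 42 mm tall, about 0.13 kg, green lid; a white bar-code label 31 mm wide runs down one side, its 14 mm wide tab lies over the lid from that rim almost to the middle, seen from above. Origin: centre of the underside, z up; its +x axis points out through the middle of the label
- tin_d_label (a point): middle of the bar-code label on the side of tin_d, 28 mm out from the tin's axis along its +x, 20 mm above its underside
- reader: fixed code reader: grey bar with blue ends, 60 mm deep (x), 340 mm long (y), 85 mm tall, black window along its -x face, looking along -x. Origin: centre of its underside, on the table. Before it lies a thin black mat (under 1.5 mm and soft: tins stand at table height) with a white strip, 40 x 330 mm, parallel to the window, its centre line at x = -145 mm in the reader's frame
- read_line (a point): centre of the white strip on the reader's mat, at table height; same axes as the reader (y along the strip)
- switch_box: fixed grey switch box, 90 x 90 x 50 mm with a yellow plate on top and the reader's red rotary switch in the middle of it. Origin: centre of the underside. A white dot on the plate at +x marks off, a green dot at -y marks on
- switch (a joint): reader's rotary switch, vertical axis: 0 = off (white-lined end of the bar points to the box's +x, the white dot), 1.571 = on (a quarter turn clockwise seen from above, to the green dot). Sprung detents at both stops: let go, it snaps to the nearer one; a turn takes up to 0.06 N m
- switch_grip (a point): on the switch's axis, 81 mm above the table, 22 mm above the round red skirt (47 mm across), 6 mm below the top of the red grip bar; the bar is 48 mm long, 12 mm wide, 28 mm tall. The point turns with the bar, its x axis runs along the bar to the white-lined end
- tray: fixed open cardboard tray, 180 x 180 mm outside, walls 4 mm thick and 20 mm high, floor 4 mm thick: room for four tins two by two. Origin at the centre of the underside, x and y along its sides
- empty_near: empty open tin without lid or label, bare steel, 56 mm across, 38 mm tall, standing among the sealed tins; bystander
- empty_back: another empty open tin, same size, standing at the back left; bystander
- empty_side: larger empty open tin, 74 mm across, 102 mm tall, to the right; bystander
- cards: small stack of cut cardboard squares, 80 x 80 mm, 16 mm high; bystander
- tape: yellow roll of parcel tape lying flat, 96 mm across, 48 mm high; bystander
- scissors: orange-handled scissors lying flat, about 170 mm long; bystander
- glue_stick: orange glue stick standing, 33 mm across, 95 mm tall; bystander
- spare_lid: spare green lid lying flat, 56 mm across, 16 mm high; bystander
Things that resemble listed ones, but are neither listed nor needed, are in the scene too. What is shaped like the tin_c but blue or red is not meant. Leave any purple look-alike of the tin_a alone.

How it is judged:
By the outcome, as a careful person would: the job done as asked, in the order asked, and still so for the second after the job is handed in, with the robot touching nothing.
Of tin_a, tin_b, tin_c, tin_d only 3 to 4 are there at a start; the rules pass over those that are not, and their reading is None.
At some moment in a run one of tin_a, tin_b, tin_c, tin_d may be knocked a few centimetres aside while the robot is not near it.
It also fails if it takes over 210 s, if anything falls off the work surface, if the arm or the gripper's body presses on something with over 40 N, if the wrist force passes 120 N, or if a joint passes its speed limit or range.

## Working session

There is one attempt and no reset: what is moved stays moved. The work goes in short steps, Python scripts to look and compute and a tool call to move; the robot and the scene stay as the last step left them, time stands still between calls to the robot, and variables do not carry over. Pictures are saved under pics/ and viewed, at most 14 in all, crops included, and the job is handed in when it is done.

Besides the shell and the picture viewer there is one more tool, called after "Request:" in YAML: its name, and indented under it one key for each argument. play_rows: Moves the arm, as the interface text tells. Its arguments: {"type":"object","properties":{"plan":{"type":"array"},"force":{"type":"number"}},"required":["plan"]}

```bash
ls; mkdir -p pics; cat > h.py <<'E'
import numpy as np, cv2
from cell import r
from scipy.spatial.transform import Rotation as R
def save(f,n,crop=None,scale=1):
    im=f["img"][:,:,::-1]
    if crop: x0,y0,x1,y1=crop; im=im[y0:y1,x0:x1]
    if scale!=1: im=cv2.resize(im,None,fx=scale,fy=scale,interpolation=cv2.INTER_CUBIC)
    cv2.imwrite("pics/"+n,im)
def foc(f): return f["img"].shape[0]/2/np.tan(np.radians(f["fov_y"])/2)
def back(f,u,v,z):
    F=foc(f);V=np.array(f["view"]);d=np.array([(u-f["cx"])/F,(v-f["cy"])/F,1])
    Rm=V[:3,:3];c=-Rm.T@V[:3,3];d=Rm.T@d
    return c+d*(z-c[2])/d[2]
def proj(f,p):
    V=np.array(f["view"]);q=V[:3,:3]@np.array(p)+V[:3,3];F=foc(f)
    return q[0]/q[2]*F+f["cx"],q[1]/q[2]*F+f["cy"]
E
python3 - <<'E'
from h import *
s=r.state();print(s)
f=r.grab_frame("top");save(f,"top0.png",scale=1.25)
print(f["fov_y"],f["cx"],f["cy"],np.round(f["view"],3).tolist())
g=r.grab_frame("side");save(g,"side0.png",scale=1.25)
print(np.round(g["view"],3).tolist())
for n in ["tin_a","tin_a_label","reader","read_line","switch_box","switch_grip","tray","empty_near"]:
    for ff,nm in((f,"top"),(g,"side")):
        print(n,nm,[(round(d["p"],2),np.round(d["uv"]).tolist(),np.round(back(ff,*d["uv"],0)[:2]).tolist()) for d in r.place_of(n,ff)][:8])
E
```

```text
pics
{'clock': 0.0, 'joint_pos': array([ 9.24716655e-01,  1.81539731e-01,  1.60799996e+00,  1.19074138e-05,
        1.35378960e+00, -2.06244027e-01]), 'dq': array([ 0.00066636, -0.00018662, -0.00098536, -0.00056995,  0.00202724,
        0.00012559]), 'tau': array([ 6.83279486e-04, -4.33861649e+01, -3.41847789e+01,  7.02353125e-02,
        3.83522327e-02, -1.37210745e-04]), 'ee_pos': array([244.45424623, 519.86134477, 237.81476246]), 'tcp_rot': array([ 2.18150599e-01,  9.75914731e-01, -7.88250924e-04, -3.64237029e-04]), 'force': array([ 0.86764002, -0.08035557, -0.1597446 ]), 'ft_torque': array([ 0.03490414,  0.03599137, -0.02421896]), 'finger_force': 0.0, 'width': 87.82139234041028}
57.3079520303499 323.4341208836298 230.53395941943074 [[-0.022, -1.0, 0.008, 13.974], [-0.994, 0.021, -0.103, 538.206], [0.103, -0.01, -0.995, 1135.937], [0.0, 0.0, 0.0, 1.0]]
[[-1.0, -0.022, -0.006, 526.577], [-0.008, 0.566, -0.825, 67.88], [0.021, -0.824, -0.566, 1276.332], [0.0, 0.0, 0.0, 1.0]]
tin_a top [(0.93, [156.0, 301.0], [362.0, 451.0]), (0.87, [225.0, 274.0], [431.0, 270.0]), (0.8, [317.0, 268.
[... 979 characters left out ...]
582.0, 46.0]), (0.69, [356.0, 343.0], [434.0, 286.0])]
switch_box top [(0.89, [383.0, 272.0], [425.0, -156.0])]
switch_box side [(0.89, [351.0, 241.0], [429.0, -157.0]), (0.46, [279.0, 364.0], [611.0, 352.0]), (0.38, [227.0, 371.0], [726.0, 374.0])]
switch_grip top [(0.83, [383.0, 271.0], [428.0, -155.0]), (0.6, [225.0, 269.0], [444.0, 268.0])]
switch_grip side [(0.46, [354.0, 217.0], [413.0, -306.0])]
tray top [(0.71, [447.0, 226.0], [546.0, -333.0])]
tray side [(0.92, [313.0, 212.0], [556.0, -337.0]), (0.26, [245.0, 285.0], [734.0, 74.0]), (0.17, [327.0, 378.0], [502.0, 388.0])]
empty_near top [(0.82, [192.0, 206.0], [617.0, 359.0])]
empty_near side [(0.95, [280.0, 365.0], [609.0, 356.0])]
```

View pics/top0.png

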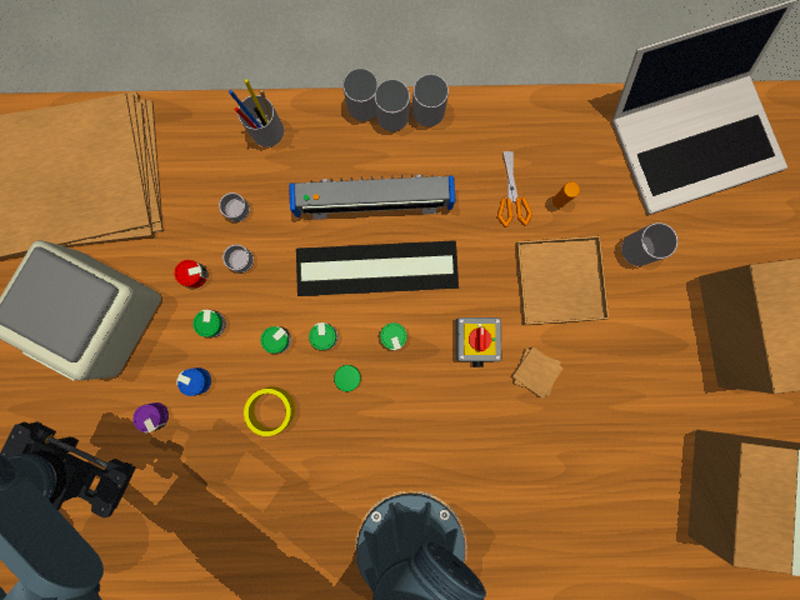

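View pics/side0.png

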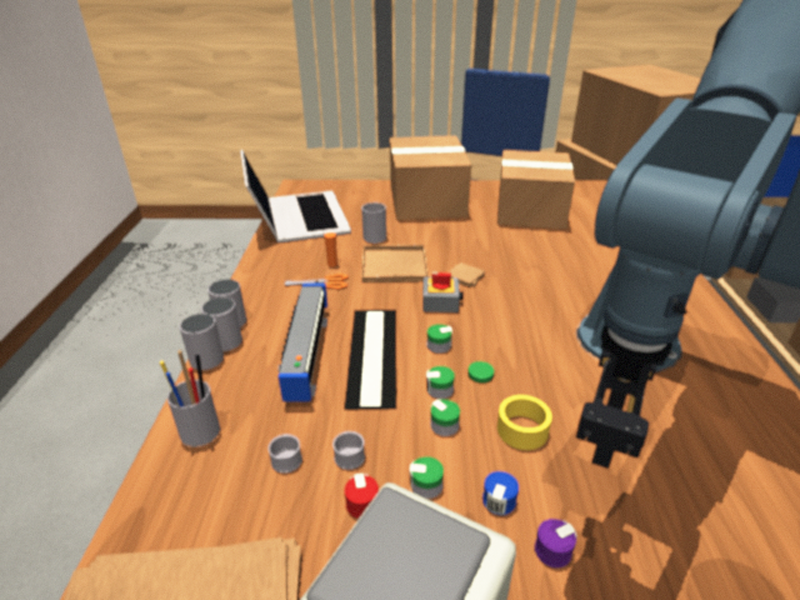

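The top view shows four green sealed tins, at about (166,258), (220,272), (258,269) and (315,269) in 640-scale pixels. The red, blue and purple ones are decoys. The spare lid is at (278,303), the strip at (301,214), the switch at (384,271) and the tray at (449,224). The side view shows the same layout.

```bash
cat >> h.py <<'E'
def tins(f,hgt=42,amin=60,pr=True):
    """green lids -> world x,y,yaw(label dir, deg)"""
    hsv=cv2.cvtColor(f["img"],cv2.COLOR_RGB2HSV)
    m=cv2.inRange(hsv,(55,120,50),(85,255,255))
    n,l,st,c=cv2.connectedComponentsWithStats(m)
    out=[]
    for i in range(1,n):
        if st[i,4]<amin: continue
        pts=np.argwhere(l==i)[:,::-1].astype(np.float32)
        (u,v),rad=cv2.minEnclosingCircle(pts)
        w=back(f,u,v,hgt)
        k=np.zeros_like(m);cv2.circle(k,(round(u),round(v)),int(rad),255,-1)
        wm=(k>0)&(hsv[...,1]<90)&(hsv[...,2]>110)
        yaw=None
        if wm.sum()>amin*.15:
            q=np.argwhere(wm).mean(0); t=back(f,q[1],q[0],hgt); g=back(f,*pts.mean(0),hgt)
            yaw=np.degrees(np.arctan2(*(t-g)[1::-1]))
        px=rad/foc(f)*1100
        out.append((w[0],w[1],yaw,px))
        if pr: print("tin",np.round([u,v,rad],1),"xy",np.round(w[:2],1),"yaw",yaw and round(yaw,1),int(wm.sum()),st[i,4])
    return out
def rect(f,mask,z):
    n,l,st,c=cv2.connectedComponentsWithStats(mask.astype(np.uint8))
    i=1+np.argmax(st[1:,4]); pts=np.argwhere(l==i)[:,::-1].astype(np.float32)
    b=cv2.boxPoints(cv2.minAreaRect(pts)); W=np.array([back(f,u,v,z)[:2] for u,v in b])
    return W.mean(0),W
E
python3 - <<'E'
from h import *
f=r.grab_frame("top"); tins(f)
im=f["img"].astype(int);hsv=cv2.cvtColor(f["img"],cv2.COLOR_RGB2HSV)
roi=np.zeros((480,640),bool);roi[190:240,235:370]=1
c,W=rect(f,(im.min(2)>150)&roi,0);print("strip",c.round(1),W.round(1).tolist())
roi[:]=0;roi[185:264,408:490]=1
c,W=rect(f,(im.max(2)<60)&(roi*0==0)&np.pad(np.ones((50,140),bool),((190,240),(233,267))),0);print("mat",c.round(1),W.round(1).tolist())
roi[:]=0;roi[250:300,360:405]=1
c,W=rect(f,(hsv[...,0]>20)&(hsv[...,0]<35)&(hsv[...,1]>180)&roi,50);print("plate",c.round(1),W.round(1).tolist())
c,W=rect(f,((hsv[...,0]<6)|(hsv[...,0]>174))&(hsv[...,1]>150)&(im[...,0]>120)&roi,70);print("red",c.round(1),W.round(1).tolist())
a=f["img"][185:265,405:492];save(f,"cropA.png",(360,180,500,300),5.5)
E
```

```text
tin [165.8 258.5  11.3] xy [472.6 412.9] yaw 4.3 59 326
tin [257.7 268.9  10.8] xy [440.7 175. ] yaw 9.5 45 303
tin [314.2 268.5  10.4] xy [438.5  28.7] yaw -160.3 50 283
tin [219.3 271.5  10.8] xy [436.  274.4] yaw -38.1 53 296
tin [277.4 302.1  10.5] xy [354.3 124.9] yaw None 0 339
strip [587.6  62. ] [[602.2, 227.1], [612.1, -101.9], [572.9, -102.6], [563.2, 225.3]]
mat [587.2  61.5] [[634.4, 238.7], [645.1, -112.2], [539.6, -114.1], [529.5, 233.6]]
plate [ 428.1 -148.5] [[459.6, -118.6], [458.2, -180.7], [396.7, -178.3], [398.0, -116.5]]
red [ 428.1 -157.6] [[450.4, -145.9], [451.4, -167.9], [405.8, -169.2], [404.9, -147.4]]
```

View pics/cropA.png

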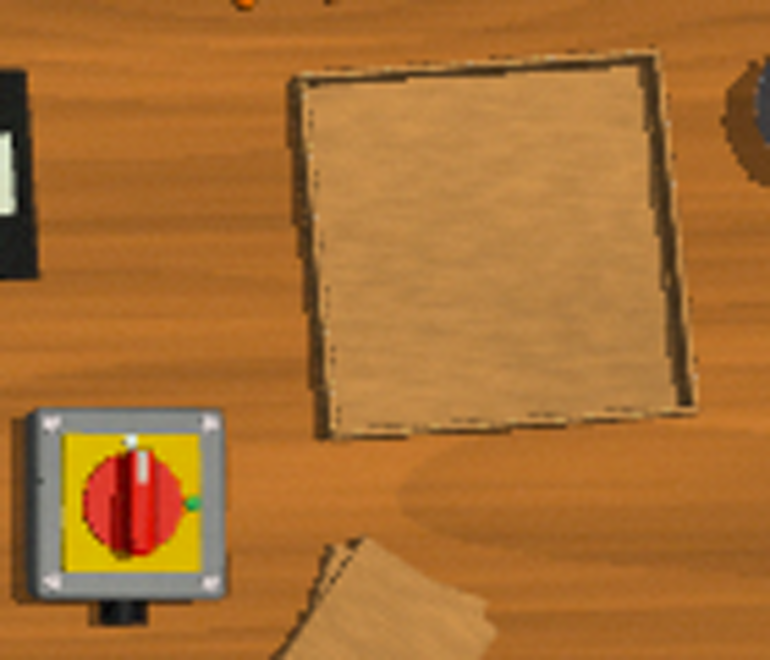

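```bash
cat >> h.py <<'E'
def go(p,phi=None,order="tr",frm=None,nmax=0.08):
    """print rows to reach world p, tool y angle phi(deg); from measured pose or frm=(xyz,phi)"""
    if frm is None:
        s=r.state();q=s["ee_pos"];M=R.from_quat(s["tcp_rot"]).as_matrix();ph=np.degrees(np.arctan2(M[1,1],M[0,1]))
        tilt=np.degrees(np.arccos(-M[2,2]));print("at",q.round(1),"phi",round(ph,1),"tilt",round(tilt,2),"t",round(s["clock"],1),"w",round(s["width"],1))
    else: q,ph=np.array(frm[0]),frm[1]
    phi=ph if phi is None else phi
    d=np.array(p)-q; a=np.radians(ph if order=="tr" else phi)
    t=np.array([-np.sin(a)*d[0]+np.cos(a)*d[1],np.cos(a)*d[0]+np.sin(a)*d[1],-d[2]])/500
    w=-np.radians((phi-ph+180)%360-180)/1.5 if abs(phi-ph)<=180 else -np.radians(phi-ph)/1.5
    n=max(1,int(np.ceil(np.linalg.norm(t)/nmax)));m=int(np.ceil(abs(w)/nmax-1e-9))
    A="shift total %s = %d x %s"%(t.round(4),n,(t/n).round(4)); B="turn total %.4f = %d x %.4f"%(w,m,w/max(m,1))
    print(*([A,B] if order=="tr" else [B,A]),sep="\n")
E
python3 - <<'E'
from h import *
f=r.grab_frame("top")
c=np.array([[295,77],[657,52],[693,410],[325,437]])/5.5+[360,180]
W=np.array([back(f,u,v,20)[:2] for u,v in c]);print("tray",W.mean(0).round(1),W.round(0).tolist())
print("plate",back(f,383.8,271.5,50).round(1),"skirt",back(f,131/5.5+360,502/5.5+180,59).round(1))
g=r.grab_frame("side")
for p in [(438.5,28.7,42),(440.7,175,42),(436,274.4,42),(472.6,412.9,42)]: print(np.round(proj(g,p)))
go([438.5,28.7,130],-80)
E
```

```text
tray [ 549.4 -335.7] [[633.0, -243.0], [642.0, -421.0], [466.0, -429.0], [457.0, -250.0]]
plate [ 426.7 -150.5   50. ] skirt [ 427.2 -149.3   59. ]
[351. 265.]
[352. 299.]
[356. 327.]
[341. 374.]
at [244.8 520.3 238.7] phi 64.8 tilt 0.0 t 1.1 w 88.4
shift total [-0.7691 -0.7247  0.2174] = 14 x [-0.0549 -0.0518  0.0155]
turn total 1.6849 = 22 x 0.0766
```

Request:
play_rows:
  plan:
    - [0,-0.055,-0.052,0.005,0,0,0]
    - [0,-0.055,-0.052,0.005,0,0,0]
    - [0,-0.055,-0.052,0.005,0,0,0]
    - [0,-0.055,-0.052,0.005,0,0,0]
    - [0,-0.055,-0.052,0.005,0,0,0]
    - [0,-0.055,-0.052,0.005,0,0,0]
    - [0,-0.055,-0.052,0.005,0,0,0]
    - [0,-0.055,-0.052,0.02,0,0,0]
    - [0,-0.055,-0.052,0.02,0,0,0]
    - [0,-0.055,-0.052,0.02,0,0,0]
    - [0,-0.055,-0.052,0.02,0,0,0]
    - [0,-0.055,-0.052,0.02,0,0,0]
  force: 15

```text
clock: 2.05
ee_pos: [411.1, 95.7, 171.2]
tcp_rot: [0.218, 0.976, 0.0, 0.001]
force: [0.7, -0.2, -0.2]
width: 88.4
finger_force: 0.0
```

Request:
play_rows:
  plan:
    - [0,-0.055,-0.052,0.04,0,0,0]
    - [0,-0.055,-0.052,0.04,0,0,0]
    - [0,0,0,0,0,0,0.077]
    - [0,0,0,0,0,0,0.077]
    - [0,0,0,0,0,0,0.077]
    - [0,0,0,0,0,0,0.077]
    - [0,0,0,0,0,0,0.077]
    - [0,0,0,0,0,0,0.077]
    - [0,0,0,0,0,0,0.077]
    - [0,0,0,0,0,0,0.077]
    - [0,0,0,0,0,0,0.077]
    - [0,0,0,0,0,0,0.077]

```text
clock: 3.05
ee_pos: [437.6, 28.9, 132.4]
tcp_rot: [0.718, 0.697, 0.0, 0.0]
force: [-0.9, 0.2, 0.7]
width: 87.7
finger_force: 0.0
```

Request:
play_rows:
  plan:
    - [0,0,0,0,0,0,0.077]
    - [0,0,0,0,0,0,0.077]
    - [0,0,0,0,0,0,0.077]
    - [0,0,0,0,0,0,0.077]
    - [0,0,0,0,0,0,0.077]
    - [0,0,0,0,0,0,0.077]
    - [0,0,0,0,0,0,0.077]
    - [0,0,0,0,0,0,0.077]
    - [0,0,0,0,0,0,0.077]
    - [0,0,0,0,0,0,0.077]
    - [0,0,0,0,0,0,0.077]
    - [0,0,0,0,0,0,0.069]

```text
clock: 4.05
ee_pos: [437.6, 28.9, 132.5]
tcp_rot: [0.997, 0.083, 0.0, 0.0]
force: [0.0, -0.5, 0.7]
width: 87.9
finger_force: 0.0
```

```bash
python3 - <<'E'
from h import *
go([438.5,28.7,10],-80)
f=r.grab_frame("wrist");tins(f,amin=200);save(f,"w1.png")
E
```

```text
at [437.6  28.9 132.5] phi -80.4 tilt 0.02 t 4.0 w 87.9
shift total [0.0017 0.0006 0.2449] = 4 x [0.0004 0.0002 0.0612]
turn total -0.0050 = 1 x -0.0050
tin [ 77.6 193.5  52.7] xy [444.4 171.7] yaw 5.2 1505 5410
tin [317.5 240.1  44.3] xy [439.8  27.6] yaw -164.2 844 5006
tin [159.5 310.5  37.9] xy [375.8 119.9] yaw None 0 1298
```

View pics/w1.png

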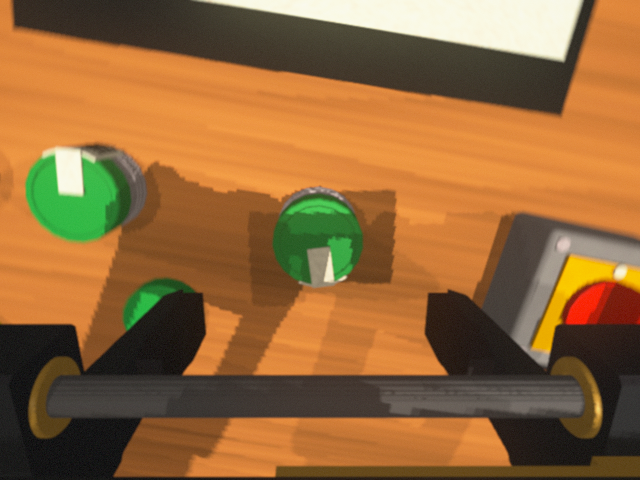

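The wrist view shows tin 4 centred between the fingers at (318,240), with its label tab pointing down in the image, so its yaw is about -164°. I'll grasp it now.

Request:
play_rows:
  plan:
    - [0,0,0,0.06,0,0,0]
    - [0,0,0,0.06,0,0,0]
    - [0,0,0,0.06,0,0,0]
    - [0,0,0,0.045,0,0,0]
    - [0,0,0,0.02,0,0,0]
    - [0,0,0,0,0,0,0]
    - [1,0,0,0,0,0,0]
    - [1,0,0,0,0,0,0]
    - [1,0,0,0,0,0,0]
    - [1,0,0,0,0,0,0]
    - [1,0,0,0,0,0,0]
    - [1,0,0,0,0,0,0]
  force: 20

```text
clock: 5.1
ee_pos: [438.4, 28.6, 10.7]
tcp_rot: [0.996, 0.086, 0.001, 0.0]
force: [-0.7, -0.0, 5.9]
width: 55.8
finger_force: 20.1
```

Request:
play_rows:
  plan:
    - [1,0,0,-0.04,0,0,0]
    - [1,0,0,-0.06,0,0,0]
    - [1,0,0,-0.06,0,0,0]
    - [1,0,0,0,0,0,-0.08]
    - [1,0,0,0,0,0,-0.08]
    - [1,0,0,0,0,0,-0.08]
    - [1,0,0,0,0,0,-0.08]
    - [1,0,0,0,0,0,-0.08]
    - [1,0,0,0,0,0,-0.08]
    - [1,0,0,0,0,0,-0.08]
    - [1,0,0,0,0,0,-0.08]
    - [1,0,0,0,0,0,-0.08]

```text
clock: 6.1
ee_pos: [437.1, 29.0, 89.7]
tcp_rot: [0.808, 0.589, -0.0, -0.0]
force: [0.4, 0.4, -1.9]
width: 55.3
finger_force: 20.1
```

Request:
play_rows:
  plan:
    - [1,0,0,0,0,0,-0.08]
    - [1,0,0,0,0,0,-0.08]
    - [1,0,0,0,0,0,-0.08]
    - [1,0,0,0,0,0,-0.08]
    - [1,0,0,0,0,0,-0.08]
    - [1,0,0,0,0,0,-0.08]
    - [1,0,0,0,0,0,-0.08]
    - [1,0,0,0,0,0,-0.08]
    - [1,0,0,0,0,0,-0.08]
    - [1,0,0,0,0,0,-0.08]
    - [1,0,0,0,0,0,-0.08]
    - [1,0,0,0,0,0,-0.08]

```text
clock: 7.1
ee_pos: [437.1, 29.0, 89.6]
tcp_rot: [0.22, 0.976, 0.0, -0.0]
force: [-1.2, -0.3, -1.7]
width: 55.6
finger_force: 20.1
```

Request:
play_rows:
  plan:
    - [1,0,0,0,0,0,-0.08]
    - [1,0,0,0,0,0,-0.08]
    - [1,0,0,0,0,0,-0.08]
    - [1,0,0,0,0,0,0]
    - [1,0,0,0,0,0,0]

```text
clock: 7.52
ee_pos: [437.2, 29.0, 89.7]
tcp_rot: [0.046, 0.999, 0.0, -0.0]
force: [0.3, 0.5, -1.8]
width: 55.8
finger_force: 20.1
```

```bash
python3 - <<'E'
from h import *
go([591.1,-58,90],85)
E
```

```text
at [437.2  29.   89.7] phi 84.7 tilt 0.02 t 7.5 w 55.8
shift total [-0.3226 -0.1448 -0.0006] = 5 x [-0.0645 -0.029  -0.0001]
turn total -0.0034 = 1 x -0.0034
```

Request:
play_rows:
  plan:
    - [1,-0.065,-0.029,0,0,0,0]
    - [1,-0.065,-0.029,0,0,0,0]
    - [1,-0.065,-0.029,0,0,0,0]
    - [1,-0.065,-0.029,0,0,0,0]
    - [1,-0.063,-0.029,0,0,0,0]
    - [1,0,0,0.05,0,0,0]
    - [1,0,0,0.05,0,0,0]
    - [1,0,0,0.04,0,0,0]
    - [1,0,0,0.016,0,0,0]
    - [1,0,0,0,0,0,0]
    - [1,0,0,0,0,0,0]

```text
clock: 8.43
ee_pos: [591.7, -57.5, 11.6]
tcp_rot: [0.046, 0.999, 0.0, -0.0]
force: [0.7, 0.7, -1.7]
width: 55.3
finger_force: 20.0
```

Request:
play_rows:
  plan:
    - [0.3,0,0,0,0,0,0]
    - [0,0,0,0,0,0,0]
    - [0,0,0,0,0,0,0]
    - [0,0,0,0,0,0,0]
    - [0,0,0,-0.06,0,0,0]
    - [0,0,0,-0.08,0,0,0]
    - [0,0,0,-0.08,0,0,0]
    - [0,0,0,0,0,0,0]

```text
clock: 9.1
ee_pos: [597.1, -59.0, 130.9]
tcp_rot: [0.044, 0.999, -0.002, 0.007]
force: [1.8, -0.4, 1.0]
width: 88.1
finger_force: 0.0
```

```bash
python3 - <<'E'
from h import *
f=r.grab_frame("wrist");tins(f,amin=200)
go([441,174.5,121],9)
E
```

```text
tin [316.7 230.6  46.1] xy [590.1 -57.5] yaw 1.7 1018 5437
at [595.6 -58.7 127.5] phi 84.9 tilt 0.61 t 9.2 w 87.9
shift total [0.3494 0.4371 0.013 ] = 7 x [0.0499 0.0624 0.0019]
turn total 0.8832 = 12 x 0.0736
```

Request:
play_rows:
  plan:
    - [0,0.049,0.062,0,0,0,0]
    - [0,0.049,0.062,0,0,0,0]
    - [0,0.049,0.062,0,0,0,0]
    - [0,0.049,0.062,0,0,0,0]
    - [0,0.049,0.062,0,0,0,0]
    - [0,0.049,0.062,0,0,0,0]
    - [0,0.048,0.063,0,0,0,0]
    - [0,0,0,0,0,0,0.08]
    - [0,0,0,0,0,0,0.08]
    - [0,0,0,0,0,0,0.08]
    - [0,0,0,0,0,0,0.08]
    - [0,0,0,0,0,0,0.08]

```text
clock: 10.15
ee_pos: [440.0, 174.3, 120.8]
tcp_rot: [0.34, 0.94, -0.0, -0.001]
force: [0.6, 0.2, -0.3]
width: 88.2
finger_force: 0.0
```

Request:
play_rows:
  plan:
    - [0,0,0,0,0,0,0.08]
    - [0,0,0,0,0,0,0.08]
    - [0,0,0,0,0,0,0.08]
    - [0,0,0,0,0,0,0.08]
    - [0,0,0,0,0,0,0.08]
    - [0,0,0,0,0,0,0.08]
    - [0,0,0,0,0,0,0]
    - [0,0,0,0,0,0,0]

```text
clock: 10.82
ee_pos: [440.2, 174.1, 121.0]
tcp_rot: [0.646, 0.763, -0.001, -0.0]
force: [-0.3, 0.5, 0.4]
width: 88.1
finger_force: 0.0
```

```bash
python3 - <<'E'
from h import *
f=r.grab_frame("wrist");tins(f,amin=200)
go([441,174.5,10],9)
E
```

```text
tin [338.8  60.9  57.4] xy [435.5 276.1] yaw -45.2 1515 7960
tin [315.1 243.5  47. ] xy [439.8 177.5] yaw -4.1 980 5603
tin [174.8 277.4  42.1] xy [360.7 142.5] yaw None 0 3903
at [440.4 174.1 121.2] phi 9.5 tilt 0.06 t 10.9 w 88.2
shift total [0.0005 0.0014 0.2223] = 3 x [0.0002 0.0005 0.0741]
turn total 0.0058 = 1 x 0.0058
```

```bash
python3 - <<'E'
from h import *
f=r.grab_frame("wrist");save(f,"w2.png")
g=r.grab_frame("top");tins(g)
E
```

```text
tin [345.2 209.1  10.8] xy [592.5 -55.8] yaw -0.9 46 296
tin [165.8 258.5  11.3] xy [472.6 412.9] yaw 4.4 59 325
tin [277.4 302.1  10.5] xy [354.3 124.9] yaw None 0 328
```

View pics/w2.png

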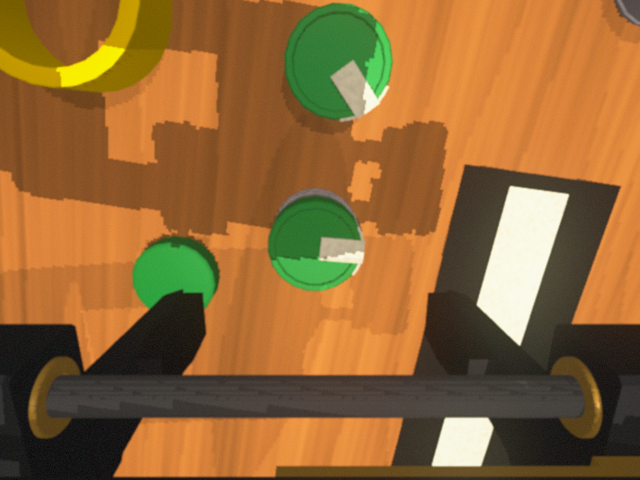

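```bash
python3 - <<'E'
from h import *
f=r.grab_frame("wrist")
def ang(a,b):
    d=back(f,*b,42)-back(f,*a,42);return np.degrees(np.arctan2(d[1],d[0])).round(1),np.linalg.norm(d).round(1)
print(ang((320,247.5),(363,252)),"strip",ang((538,190),(468,445)))
print(ang((342,67),(367,107)))
h=cv2.cvtColor(f["img"],cv2.COLOR_RGB2HSV)
m=((h[...,1]<100)&(h[...,2]>90)).astype(np.uint8)
roi=np.zeros_like(m);cv2.circle(roi,(316,243),44,1,-1);m&=roi
n,l,st,c=cv2.connectedComponentsWithStats(m);i=1+np.argmax(st[1:,4]);p=np.argwhere(l==i)[:,::-1].astype(np.float32)
print(st[i],cv2.minAreaRect(p))
E
```

```text
(np.float64(3.2), np.float64(25.4)) strip (np.float64(-86.8), np.float64(178.1))
(np.float64(-45.8), np.float64(23.8))
[318 236  43  28 976] ((338.9517517089844, 249.57933044433594), (40.85837936401367, 24.415372848510742), 4.763641834259033)
```

The wrist view shows tin 3 at (316,243), its label within about 2° of the reader direction, and tin 2 at (338,62) with its label at about -45°.

Request:
play_rows:
  plan:
    - [0,0.003,0,0.06,0,0,0]
    - [0,0,0,0.06,0,0,0]
    - [0,0,0,0.06,0,0,0]
    - [0,0,0,0.035,0,0,0]
    - [0,0,0,0.008,0,0,0]
    - [0,0,0,0,0,0,0]
    - [1,0,0,0,0,0,0]
    - [1,0,0,0,0,0,0]
    - [1,0,0,0,0,0,0]
    - [1,0,0,0,0,0,0]
    - [1,0,0,0,0,0,0]
    - [1,0,0,0,0,0,0]

```text
clock: 12.02
ee_pos: [441.1, 175.7, 11.0]
tcp_rot: [0.648, 0.762, 0.0, 0.0]
force: [-0.9, -0.5, 5.3]
width: 55.5
finger_force: 20.1
```

Request:
play_rows:
  plan:
    - [1,0,0,-0.04,0,0,0]
    - [1,0,0,-0.06,0,0,0]
    - [1,0,0,-0.06,0,0,0]
    - [1,0,0,0,0,0,0.023]
    - [1,0,0,0,0,0,0]

```text
clock: 12.43
ee_pos: [442.1, 175.9, 92.2]
tcp_rot: [0.661, 0.75, 0.002, 0.001]
force: [0.4, 0.2, -1.2]
width: 55.7
finger_force: 20.1
```

```bash
python3 - <<'E'
from h import *
go([588.7,22,11.5],7.5)
E
```

```text
at [442.1 175.9  92.2] phi 7.2 tilt 0.25 t 12.4 w 55.7
shift total [-0.3423  0.2521  0.1614] = 6 x [-0.0571  0.042   0.0269]
turn total -0.0030 = 1 x -0.0030
```

Request:
play_rows:
  plan:
    - [1,-0.057,0.042,0,0,0,0]
    - [1,-0.057,0.042,0,0,0,0]
    - [1,-0.057,0.042,0,0,0,0]
    - [1,-0.057,0.042,0,0,0,0]
    - [1,-0.057,0.042,0,0,0,0]
    - [1,-0.057,0.043,0,0,0,0]
    - [1,0,0,0.05,0,0,0]
    - [1,0,0,0.05,0,0,0]
    - [1,0,0,0.04,0,0,0]
    - [1,0,0,0.018,0,0,0]
    - [1,0,0,0,0,0,0]
    - [1,0,0,0,0,0,0]

```text
clock: 13.43
ee_pos: [586.6, 22.3, 9.9]
tcp_rot: [0.66, 0.751, -0.001, -0.001]
force: [0.5, -0.1, -0.8]
width: 55.6
finger_force: 20.0
```

Request:
play_rows:
  plan:
    - [0.3,0,0,0,0,0,0]
    - [0,0,0,0,0,0,0]
    - [0,0,0,0,0,0,0]
    - [0,0,0,0,0,0,0]
    - [0,0,0,-0.06,0,0,0]
    - [0,0,0,-0.08,0,0,0]
    - [0,0,0,-0.08,0,0,0]
    - [0,0,0,0,0,0,0]
    - [0,0,0,0,0,0,0]
    - [0,0,0,0,0,0,0]

```text
clock: 14.27
ee_pos: [587.6, 22.2, 121.3]
tcp_rot: [0.661, 0.751, 0.0, 0.0]
force: [-0.6, -0.5, -0.2]
width: 87.9
finger_force: 0.0
```

```bash
python3 - <<'E'
from h import *
f=r.grab_frame("wrist");tins(f,amin=200)
go([436,275.5,121],-45)
E
```

```text
tin [313.4 246.3  47.7] xy [586.7  23.7] yaw -9.8 1047 5761
tin [302.4 353.7  42.9] xy [588.9 -48.5] yaw -27.3 713 3434
at [586.9  22.3 120.2] phi 7.3 tilt 0.11 t 14.3 w 88.3
shift total [ 0.5407 -0.2349 -0.0017] = 8 x [ 0.0676 -0.0294 -0.0002]
turn total 0.6086 = 8 x 0.0761
```

```bash
python3 - <<'E'
from h import *
f=r.grab_frame("wrist");save(f,"w3.png",(220,160,420,310),4)
E
```

```text
(no output)
```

View pics/w3.png

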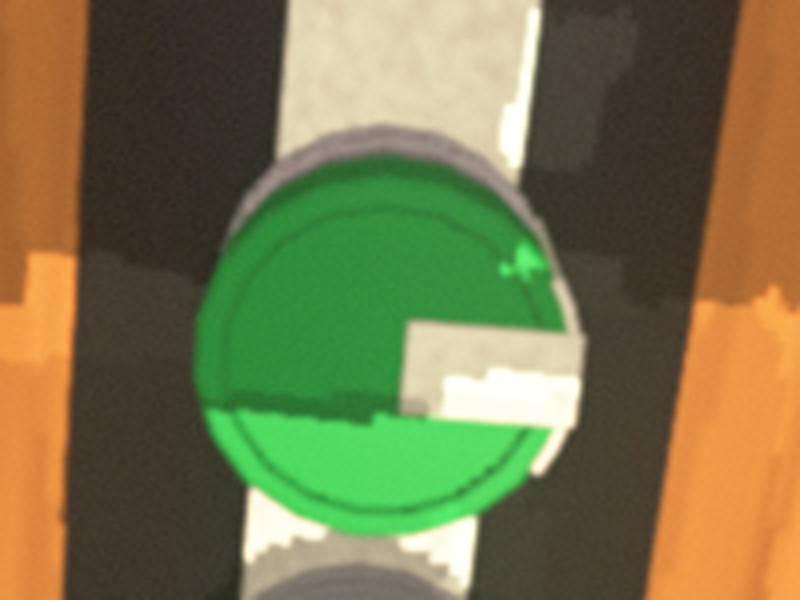

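The crop shows tin 3's tab tilted 4.6° in the image and the strip normal about 5°, so it's aligned. On to tin 2.

Request:
play_rows:
  plan:
    - [0,0.067,-0.029,0,0,0,0]
    - [0,0.067,-0.029,0,0,0,0]
    - [0,0.067,-0.029,0,0,0,0]
    - [0,0.067,-0.029,0,0,0,0]
    - [0,0.067,-0.029,0,0,0,0]
    - [0,0.067,-0.029,0,0,0,0]
    - [0,0.067,-0.03,0,0,0,0]
    - [0,0.07,-0.031,0,0,0,0]
    - [0,0,0,0,0,0,0.076]
    - [0,0,0,0,0,0,0.076]
    - [0,0,0,0,0,0,0.076]
    - [0,0,0,0,0,0,0.076]

```text
clock: 15.37
ee_pos: [435.5, 274.5, 119.5]
tcp_rot: [0.815, 0.58, -0.002, -0.0]
force: [-0.9, 0.5, 0.1]
width: 88.2
finger_force: 0.0
```

Request:
play_rows:
  plan:
    - [0,0,0,0,0,0,0.076]
    - [0,0,0,0,0,0,0.076]
    - [0,0,0,0,0,0,0.076]
    - [0,0,0,0,0,0,0.076]
    - [0,0,0,0,0,0,0]
    - [0,0,0,0,0,0,0]

```text
clock: 15.87
ee_pos: [436.1, 274.1, 119.9]
tcp_rot: [0.923, 0.385, -0.001, -0.0]
force: [0.4, -0.2, 0.8]
width: 88.0
finger_force: 0.0
```

```bash
cat >> h.py <<'E'
def tabs(f,hgt=42,amin=1500):
    """wrist close-ups: lid centre + tab yaw by rectangle fit"""
    hsv=cv2.cvtColor(f["img"],cv2.COLOR_RGB2HSV)
    m=cv2.inRange(hsv,(50,110,40),(90,255,255));n,l,st,c=cv2.connectedComponentsWithStats(m)
    for i in range(1,n):
        if st[i,4]<amin: continue
        p=np.argwhere(l==i)[:,::-1].astype(np.float32);(u,v),rad=cv2.minEnclosingCircle(p)
        roi=np.zeros_like(m);cv2.circle(roi,(round(u),round(v)),int(rad*.88),1,-1)
        w=((hsv[...,1]<100)&(hsv[...,2]>80)&(roi>0)).astype(np.uint8)
        k,L,S,C=cv2.connectedComponentsWithStats(w)
        if k<2: continue
        j=1+np.argmax(S[1:,4])
        if S[j,4]<200: continue
        q=np.argwhere(L==j)[:,::-1].astype(np.float32);(cc,(a,b),an)=cv2.minAreaRect(q)
        best=None;e0=np.array(cc)-(u,v)
        for t in range(4):
            d=np.array([np.cos(np.radians(an+90*t)),np.sin(np.radians(an+90*t))])
            if best is None or d@e0>best@e0: best=d
        A=back(f,*cc,hgt);B=back(f,*(np.array(cc)+best*15),hgt);W=back(f,u,v,hgt)
        print("tab",np.round([u,v,rad],1),"xy",W[:2].round(1),"yaw",np.degrees(np.arctan2(*(B-A)[1::-1])).round(1),"box",np.round([a,b],1))
E
python3 - <<'E'
from h import *
f=r.grab_frame("wrist");tabs(f)
go([436,275.5,10],-45)
E
```

```text
tab [167.   18.1  60.8] xy [469.1 411.2] yaw -44.7 box [15. 28.]
tab [313.  244.8  47.3] xy [437.3 276.9] yaw -44.6 box [36. 24.]
at [436.3 274.2 120.2] phi -44.7 tilt 0.12 t 15.9 w 88.4
shift total [ 0.0014 -0.0022  0.2204] = 3 x [ 0.0005 -0.0007  0.0735]
turn total 0.0030 = 1 x 0.0030
```

Request:
play_rows:
  plan:
    - [0,0.004,0,0.06,0,0,0]
    - [0,0,0,0.06,0,0,0]
    - [0,0,0,0.06,0,0,0]
    - [0,0,0,0.035,0,0,0]
    - [0,0,0,0.005,0,0,0]
    - [0,0,0,0,0,0,0]
    - [1,0,0,0,0,0,0]
    - [1,0,0,0,0,0,0]
    - [1,0,0,0,0,0,0]
    - [1,0,0,0,0,0,0]
    - [1,0,0,0,0,0,0]
    - [1,0,0,0,0,0,0]

```text
clock: 16.92
ee_pos: [438.9, 276.2, 12.1]
tcp_rot: [0.924, 0.383, 0.001, -0.0]
force: [-1.2, 0.5, 5.6]
width: 55.5
finger_force: 20.0
```

Request:
play_rows:
  plan:
    - [1,0,0,-0.04,0,0,0]
    - [1,0,0,-0.06,0,0,0]
    - [1,0,0,-0.06,0,0,0]
    - [1,0,0,0,0,0,-0.077]
    - [1,0,0,0,0,0,-0.077]
    - [1,0,0,0,0,0,-0.077]
    - [1,0,0,0,0,0,-0.077]
    - [1,0,0,0,0,0,-0.077]
    - [1,0,0,0,0,0,-0.077]
    - [1,0,0,0,0,0,-0.077]
    - [1,0,0,0,0,0,0]
    - [1,0,0,0,0,0,0]

```text
clock: 17.92
ee_pos: [438.2, 275.8, 91.2]
tcp_rot: [0.7, 0.714, -0.0, -0.0]
force: [0.1, -0.3, -0.5]
width: 56.0
finger_force: 20.0
```

```bash
python3 - <<'E'
from h import *
go([586.3,102,11],2)
E
```

```text
at [438.2 275.8  91.2] phi 1.2 tilt 0.02 t 17.9 w 56.0
shift total [-0.3536  0.2889  0.1603] = 7 x [-0.0505  0.0413  0.0229]
turn total -0.0095 = 1 x -0.0095
```

Request:
play_rows:
  plan:
    - [1,-0.058,0.048,0,0,0,-0.009]
    - [1,-0.059,0.048,0,0,0,0]
    - [1,-0.059,0.048,0,0,0,0]
    - [1,-0.059,0.048,0,0,0,0]
    - [1,-0.059,0.048,0,0,0,0]
    - [1,-0.059,0.048,0,0,0,0]
    - [1,0,0,0.05,0,0,0]
    - [1,0,0,0.05,0,0,0]
    - [1,0,0,0.04,0,0,0]
    - [1,0,0,0.017,0,0,0]
    - [1,0,0,0,0,0,0]
    - [1,0,0,0,0,0,0]

```text
clock: 18.92
ee_pos: [588.4, 104.7, 12.6]
tcp_rot: [0.694, 0.72, -0.0, -0.0]
force: [-0.5, 0.5, -2.0]
width: 55.4
finger_force: 20.0
```

Request:
play_rows:
  plan:
    - [0.3,0,0,0,0,0,0]
    - [0,0,0,0,0,0,0]
    - [0,0,0,0,0,0,0]
    - [0,0,0,0,0,0,0]
    - [0,0,0,-0.06,0,0,0]
    - [0,0,0,-0.08,0,0,0]
    - [0,0,0,-0.08,0,0,0]
    - [0,0,0,0,0,0,0]
    - [0,0,0,0,0,0,0]
    - [0,0,0,0,0,0,0]

```text
clock: 19.75
ee_pos: [588.3, 104.6, 122.8]
tcp_rot: [0.694, 0.72, 0.0, 0.0]
force: [-0.4, -0.4, -0.2]
width: 88.0
finger_force: 0.0
```

```bash
python3 - <<'E'
from h import *
f=r.grab_frame("wrist");tabs(f)
f=r.grab_frame("top");tins(f)
go([471,412,121],0)
E
```

```text
tab [315.4 250.5  47.6] xy [588.9 103.2] yaw 2.2 box [36. 24.]
tab [304.7 356.8  42.3] xy [584.8  30.9] yaw 2.2 box [16. 29.]
tab [307.4 451.6  40. ] xy [589.  -44.9] yaw 2.3 box [ 8. 26.]
tin [345.2 209.1  10.8] xy [592.5 -55.8] yaw -1.2 46 297
tin [315.3 211.4  10.8] xy [587.8  22.8] yaw 2.5 51 297
tin [165.7 258.5  11.3] xy [472.6 413. ] yaw 3.8 59 322
at [587.3 104.6 121.1] phi 2.1 tilt 0.17 t 19.9 w 88.3
shift total [ 6.230e-01 -2.094e-01  1.000e-04] = 9 x [ 0.0692 -0.0233  0.    ]
turn total 0.0249 = 1 x 0.0249
```

Request:
play_rows:
  plan:
    - [0,0.069,-0.023,0,0,0,0]
    - [0,0.069,-0.023,0,0,0,0]
    - [0,0.069,-0.023,0,0,0,0]
    - [0,0.069,-0.023,0,0,0,0]
    - [0,0.069,-0.023,0,0,0,0]
    - [0,0.069,-0.023,0,0,0,0]
    - [0,0.069,-0.023,0,0,0,0]
    - [0,0.069,-0.023,0,0,0,0]
    - [0,0.07,-0.024,0,0,0,0]
    - [0,0,0,0,0,0,0]
    - [0,0,0,0,0,0,0]
    - [0,0,0,0,0,0,0]

```text
clock: 20.85
ee_pos: [472.1, 410.8, 121.0]
tcp_rot: [0.693, 0.72, -0.002, -0.0]
force: [0.1, -1.0, 0.3]
width: 88.1
finger_force: 0.0
```

```bash
python3 - <<'E'
from h import *
f=r.grab_frame("wrist");tabs(f)
go([472,413,10],2)
E
```

```text
tab [316.  238.2  47.4] xy [472.5 417.3] yaw -5.2 box [36.1 24.7]
at [472.7 410.3 121.4] phi 2.1 tilt 0.14 t 20.9 w 87.8
shift total [ 0.0055 -0.0012  0.2229] = 3 x [ 0.0018 -0.0004  0.0743]
turn total 0.0014 = 1 x 0.0014
```

Request:
play_rows:
  plan:
    - [0,0.008,0,0.06,0,0,0]
    - [0,0,0,0.06,0,0,0]
    - [0,0,0,0.06,0,0,0]
    - [0,0,0,0.035,0,0,0]
    - [0,0,0,0.007,0,0,0]
    - [0,0,0,0,0,0,0]
    - [1,0,0,0,0,0,0]
    - [1,0,0,0,0,0,0]
    - [1,0,0,0,0,0,0]
    - [1,0,0,0,0,0,0]
    - [1,0,0,0,0,0,0]
    - [1,0,0,0,0,0,0]

```text
clock: 21.9
ee_pos: [473.1, 415.8, 12.8]
tcp_rot: [0.694, 0.72, 0.001, 0.0]
force: [-1.4, -1.4, 4.6]
width: 55.7
finger_force: 20.0
```

Request:
play_rows:
  plan:
    - [1,0,0,-0.04,0,0,0]
    - [1,0,0,-0.06,0,0,0]
    - [1,0,0,-0.06,0,0,0]
    - [1,0,0,0,0,0,-0.07]
    - [1,0,0,0,0,0,0]
    - [1,0,0,0,0,0,0]

```text
clock: 22.4
ee_pos: [472.3, 415.3, 91.4]
tcp_rot: [0.656, 0.755, -0.0, -0.0]
force: [-0.2, 0.3, -3.1]
width: 55.5
finger_force: 20.0
```

```bash
python3 - <<'E'
from h import *
go([585,184,12],None)
E
```

```text
at [472.3 415.3  91.4] phi 8.0 tilt 0.04 t 22.4 w 55.5
shift total [-0.4895  0.1585  0.1588] = 7 x [-0.0699  0.0226  0.0227]
turn total -0.0000 = 0 x -0.0000
```

Request:
play_rows:
  plan:
    - [1,-0.07,0.023,0,0,0,0]
    - [1,-0.07,0.023,0,0,0,0]
    - [1,-0.07,0.023,0,0,0,0]
    - [1,-0.07,0.023,0,0,0,0]
    - [1,-0.07,0.023,0,0,0,0]
    - [1,-0.07,0.022,0,0,0,0]
    - [1,-0.07,0.022,0,0,0,0]
    - [1,0,0,0.05,0,0,0]
    - [1,0,0,0.05,0,0,0]
    - [1,0,0,0.04,0,0,0]
    - [1,0,0,0.018,0,0,0]
    - [1,0,0,0,0,0,0]

```text
clock: 23.4
ee_pos: [584.0, 183.7, 10.0]
tcp_rot: [0.656, 0.755, -0.002, -0.002]
force: [-0.3, 0.4, -1.7]
width: 55.7
finger_force: 20.0
```

Request:
play_rows:
  plan:
    - [1,0,0,0,0,0,0]
    - [0.3,0,0,0,0,0,0]
    - [0,0,0,0,0,0,0]
    - [0,0,0,0,0,0,0]
    - [0,0,0,0,0,0,0]
    - [0,0,0,-0.06,0,0,0]
    - [0,0,0,-0.08,0,0,0]
    - [0,0,0,-0.08,0,0,0]
    - [0,0,0,0,0,0,0]
    - [0,0,0,0,0,0,0]
    - [0,0,0,0,0,0,0]

```text
clock: 24.32
ee_pos: [586.1, 184.3, 122.8]
tcp_rot: [0.655, 0.756, 0.0, 0.0]
force: [-0.7, -0.3, -1.0]
width: 88.3
finger_force: 0.0
```

```bash
python3 - <<'E'
from h import *
f=r.grab_frame("wrist");tabs(f)
f=r.grab_frame("top");tins(f)
go([427,-150,160],90)
E
```

```text
tab [313.  246.6  47.7] xy [585.  185.1] yaw -0.1 box [36.  24.6]
tab [298.5 358.3  42.8] xy [586.5 108.9] yaw 1.6 box [29.  16.2]
tab [282.  454.5  41.1] xy [585.2  30.7] yaw 8.3 box [ 9. 29.]
tin [345.2 209.1  10.8] xy [592.5 -55.8] yaw -0.9 46 296
tin [285.3 211.4  10.8] xy [589.5 101.6] yaw 4.0 47 301
tin [315.3 211.4  10.8] xy [587.8  22.8] yaw 2.4 51 296
tin [260.5 213.    8.1] xy [586.6 166.8] yaw -93.5 24 78
tin [277.4 302.1  10.5] xy [354.3 124.9] yaw None 0 339
at [585.  184.1 121. ] phi 8.2 tilt 0.18 t 24.4 w 88.0
shift total [-0.6165 -0.4077 -0.078 ] = 10 x [-0.0617 -0.0408 -0.0078]
turn total -0.9522 = 12 x -0.0794
```

Request:
play_rows:
  plan:
    - [0,-0.062,-0.041,-0.02,0,0,0]
    - [0,-0.062,-0.041,-0.02,0,0,0]
    - [0,-0.062,-0.041,-0.02,0,0,0]
    - [0,-0.062,-0.041,-0.02,0,0,0]
    - [0,-0.062,-0.041,0,0,0,0]
    - [0,-0.062,-0.041,0,0,0,0]
    - [0,-0.062,-0.041,0,0,0,0]
    - [0,-0.062,-0.041,0,0,0,0]
    - [0,-0.062,-0.041,0,0,0,0]
    - [0,-0.062,-0.041,0,0,0,0]
    - [0,0,0,0,0,0,-0.079]
    - [0,0,0,0,0,0,-0.079]

```text
clock: 25.42
ee_pos: [425.6, -153.3, 161.3]
tcp_rot: [0.561, 0.828, -0.0, -0.001]
force: [-0.3, 0.9, 0.6]
width: 88.2
finger_force: 0.0
```

Request:
play_rows:
  plan:
    - [0,0,0,0,0,0,-0.079]
    - [0,0,0,0,0,0,-0.079]
    - [0,0,0,0,0,0,-0.079]
    - [0,0,0,0,0,0,-0.079]
    - [0,0,0,0,0,0,-0.079]
    - [0,0,0,0,0,0,-0.079]
    - [0,0,0,0,0,0,-0.079]
    - [0,0,0,0,0,0,-0.079]
    - [0,0,0,0,0,0,-0.079]
    - [0,0,0,0,0,0,-0.075]
    - [0,0,0,0,0,0,0]
    - [0,0,0,0,0,0,0]

```text
clock: 26.42
ee_pos: [426.7, -151.2, 161.5]
tcp_rot: [0.008, 1.0, 0.001, -0.001]
force: [-0.1, 1.1, -0.5]
width: 88.1
finger_force: 0.0
```

```bash
python3 - <<'E'
from h import *
go([427,-150,66],88.7)
f=r.grab_frame("wrist");save(f,"w4.png")
print([(round(d["p"],2),np.round(d["uv"],1).tolist(),back(f,*d["uv"],81).round(1).tolist()) for d in r.place_of("switch_grip",f)])
g=r.grab_frame("top");tins(g)
E
```

```text
at [ 426.7 -151.2  161.5] phi 89.1 tilt 0.15 t 26.4 w 88.1
shift total [-0.0005  0.0025  0.1911] = 3 x [-0.0002  0.0008  0.0637]
turn total 0.0046 = 1 x 0.0046
[(0.97, [317.1, 252.9], [429.5, -149.8, 81.0])]
tin [345.2 209.1  10.8] xy [592.5 -55.8] yaw -0.9 46 296
tin [285.3 211.4  10.8] xy [589.6 101.6] yaw 3.6 47 301
tin [315.3 211.4  10.8] xy [587.8  22.8] yaw 2.5 51 297
tin [254.4 213.1  11. ] xy [586.7 182.7] yaw 4.2 47 302
tin [277.4 302.1  10.5] xy [354.3 124.9] yaw None 0 340
```

View pics/w4.png

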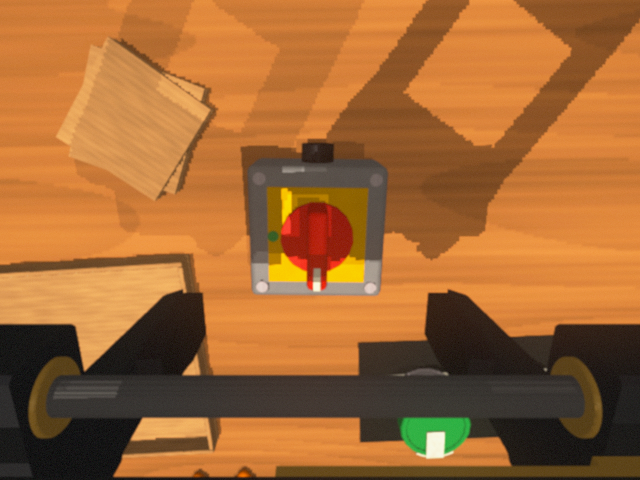

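All four tins are on the strip, and the switch bar is centred at (318,245) and pointing to the off dot. I'll turn it on.

Request:
play_rows:
  plan:
    - [0.5,-0.003,0.002,0.04,0,0,0]
    - [0.5,0,0,0.05,0,0,0]
    - [0.5,0,0,0.05,0,0,0]
    - [0.5,0,0,0.035,0,0,0]
    - [0.5,0,0,0.016,0,0,0]
    - [0.5,0,0,0,0,0,0]
    - [1,0,0,0,0,0,0]
    - [1,0,0,0,0,0,0]
    - [1,0,0,0,0,0,0]
    - [1,0,0,0,0,0,0]
    - [1,0,0,0,0,0,0]
    - [1,0,0,0,0,0,0]
  force: 15

```text
clock: 27.57
ee_pos: [429.3, -150.2, 67.9]
tcp_rot: [0.007, 1.0, 0.001, 0.0]
force: [0.1, 1.9, 6.8]
width: 11.8
finger_force: 15.0
```

```bash
python3 - <<'E'
from h import *
go([428,-150,66],-1.3);s=r.state();print(s["force"].round(1),s["finger_force"],s["width"])
E
```

```text
at [ 429.3 -150.2   67.9] phi 89.2 tilt 0.09 t 27.6 w 11.8
shift total [0.0026 0.0003 0.0038] = 1 x [0.0026 0.0003 0.0038]
turn total 1.0536 = 14 x 0.0753
[0.1 1.9 6.8] 15.000326572917402 11.775595541464055
```

Request:
play_rows:
  plan:
    - [1,0,0,0,0,0,0.075]
    - [1,0,0,0,0,0,0.075]
    - [1,0,0,0,0,0,0.075]
    - [1,0,0,0,0,0,0.075]
    - [1,0,0,0,0,0,0.075]
    - [1,0,0,0,0,0,0.075]
    - [1,0,0,0,0,0,0.075]
    - [1,0,0,0,0,0,0.075]
    - [1,0,0,0,0,0,0.075]
    - [1,0,0,0,0,0,0.075]
    - [1,0,0,0,0,0,0.075]
    - [1,0,0,0,0,0,0.075]

```text
clock: 28.57
ee_pos: [427.9, -151.9, 67.9]
tcp_rot: [0.632, 0.775, -0.002, -0.0]
force: [-8.9, -4.3, 8.1]
width: 11.7
finger_force: 15.0
```

Request:
play_rows:
  plan:
    - [1,0,0,0,0,0,0.075]
    - [1,0,0,0,0,0,0.075]
    - [1,0,0,0,0,0,0]
    - [1,0,0,0,0,0,0]
    - [0.5,0,0,0,0,0,0]
    - [0.5,0,0,0,0,0,0]
    - [0.5,0,0,0,0,0,0]
    - [0.5,0,0,0,0,0,0]

```text
clock: 29.23
ee_pos: [429.1, -150.7, 67.3]
tcp_rot: [0.713, 0.701, 0.0, 0.0]
force: [-0.6, 0.4, -0.8]
width: 36.8
finger_force: 0.0
```

```bash
python3 - <<'E'
from h import *
go([428,-150,66],88.7);s=r.state();print(s["force"].round(1),s["width"])
f=r.grab_frame("wrist")
g=r.grab_frame("top");tins(g)
k=np.hstack([cv2.resize(f["img"],(480,360)),cv2.resize(g["img"][240:300,355:410],(320,360),interpolation=cv2.INTER_CUBIC)])
cv2.imwrite("pics/on.png",k[:,:,::-1])
E
```

```text
at [ 429.1 -150.7   67.3] phi -0.9 tilt 0.02 t 29.2 w 36.8
shift total [ 0.0013 -0.0022  0.0027] = 1 x [ 0.0013 -0.0022  0.0027]
turn total -1.0430 = 14 x -0.0745
[-0.6  0.4 -0.8] 36.822204551454455
tin [345.2 209.1  10.8] xy [592.5 -55.8] yaw -0.9 46 296
tin [285.3 211.4  10.8] xy [589.5 101.6] yaw 4.1 47 302
tin [315.3 211.4  10.8] xy [587.8  22.8] yaw 2.3 51 298
tin [254.4 213.1  11. ] xy [586.7 182.7] yaw 4.4 47 303
tin [277.4 302.1  10.5] xy [354.3 124.9] yaw None 0 340
```

View pics/on.png

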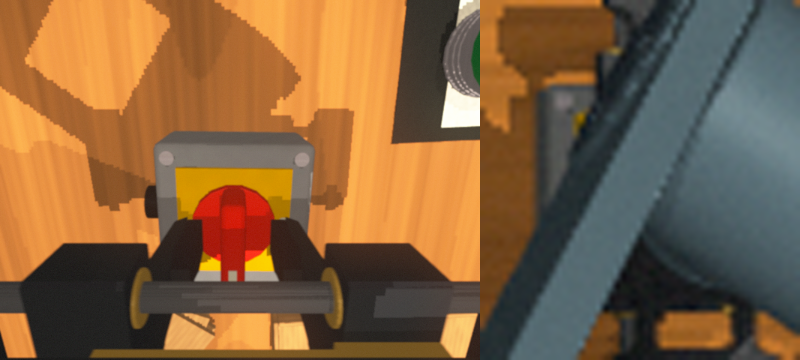

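The wrist view shows the bar turned to the green dot, white end toward the image bottom at (232,275), and the tins haven't moved. I'll hold it on for the two seconds.

Request:
play_rows:
  plan:
    - [0.5,0,0,0,0,0,0]
    - [0.5,0,0,0,0,0,0]
    - [0.5,0,0,0,0,0,0]
    - [0.5,0,0,0,0,0,0]
    - [0.5,0,0,0,0,0,0]
    - [0.5,0,0,0,0,0,0]
    - [0.5,0,0,0,0,0,0]
    - [0.5,0,0,0,0,0,0]
    - [0.5,0,0,0,0,0,0]
    - [0.5,0,0,0,0,0,0]
    - [0.5,0,0,0,0,0,0]
    - [0.5,0,0,0,0,0,0]

```text
clock: 30.33
ee_pos: [428.9, -150.7, 67.3]
tcp_rot: [0.713, 0.701, -0.0, -0.0]
force: [-0.1, 0.3, -0.2]
width: 44.1
finger_force: 0.0
```

Request:
play_rows:
  plan:
    - [0.5,0,0,0,0,0,0]
    - [0.5,0,0,0,0,0,0]
    - [0.5,0,0,0,0,0,0]
    - [0.5,0,0,0,0,0,0]
    - [0.5,0,0,0,0,0,0]
    - [0.5,0,0,0,0,0,0]
    - [0.5,0,0,0,0,0,0]
    - [0.5,0,0,0,0,0,0]
    - [0.5,0,0,0,0,0,0]
    - [0.5,0,0,0,0,0,0]
    - [0.5,0,0,0,0,0,0]
    - [0.5,0,0,0,0,0,0]

```text
clock: 31.33
ee_pos: [428.9, -150.7, 67.3]
tcp_rot: [0.713, 0.701, 0.0, -0.0]
force: [0.1, 0.9, -0.6]
width: 43.8
finger_force: 0.0
```

```bash
python3 - <<'E'
from h import *
g=r.grab_frame("top");tins(g);print(r.state()["clock"])
E
```

```text
tin [345.2 209.1  10.8] xy [592.5 -55.8] yaw -0.9 46 296
tin [285.3 211.4  10.8] xy [589.6 101.6] yaw 3.8 47 300
tin [315.3 211.4  10.8] xy [587.8  22.8] yaw 2.5 51 297
tin [254.4 213.1  11. ] xy [586.7 182.7] yaw 4.3 47 303
tin [277.4 302.1  10.5] xy [354.3 124.9] yaw None 0 339
31.3833
```

All the tins are still in place after 2.4 s on. Next I'll turn the switch off.

Request:
play_rows:
  plan:
    - [1,0,0,0,0,0,0]
    - [1,0,0,0,0,0,0]
    - [1,0,0,0,0,0,0]
    - [1,0,0,0,0,0,0]
    - [1,0,0,0,0,0,0]
    - [1,0,0,0,0,0,-0.075]
    - [1,0,0,0,0,0,-0.075]
    - [1,0,0,0,0,0,-0.075]
    - [1,0,0,0,0,0,-0.075]
    - [1,0,0,0,0,0,-0.075]
    - [1,0,0,0,0,0,-0.075]
    - [1,0,0,0,0,0,-0.075]

```text
clock: 32.38
ee_pos: [427.9, -150.5, 67.2]
tcp_rot: [0.387, 0.922, -0.0, -0.001]
force: [-4.9, 0.7, 4.2]
width: 12.1
finger_force: 15.0
```

Request:
play_rows:
  plan:
    - [1,0,0,0,0,0,-0.075]
    - [1,0,0,0,0,0,-0.075]
    - [1,0,0,0,0,0,-0.075]
    - [1,0,0,0,0,0,-0.075]
    - [1,0,0,0,0,0,-0.075]
    - [1,0,0,0,0,0,-0.075]
    - [1,0,0,0,0,0,-0.074]
    - [1,0,0,0,0,0,0]
    - [1,0,0,0,0,0,0]

```text
clock: 33.13
ee_pos: [428.2, -150.1, 67.2]
tcp_rot: [0.009, 1.0, 0.001, -0.001]
force: [-3.2, 2.2, 5.3]
width: 11.9
finger_force: 15.0
```

Request:
play_rows:
  plan:
    - [0.5,0,0,0,0,0,0]
    - [0.5,0,0,0,0,0,0]
    - [0.5,0,0,0,0,0,0]
    - [0.5,0,0,0,0,0,0]
    - [0.5,0,0,-0.04,0,0,0]
    - [0.2,0,0,-0.06,0,0,0]
    - [0,0,0,-0.06,0,0,0]
    - [0,0,0,0,0,0,0]
    - [0,0,0,0,0,0,0]
    - [0,0,0,0,0,0,0]

```text
clock: 33.97
ee_pos: [428.7, -150.6, 146.8]
tcp_rot: [0.007, 1.0, 0.0, -0.0]
force: [0.0, -0.3, -0.5]
width: 75.5
finger_force: 0.0
```

```bash
python3 - <<'E'
from h import *
f=r.grab_frame("wrist");save(f,"off.png",(0,80,640,480))
g=r.grab_frame("top");tins(g)
go([592,-56.8,100],2)
E
```

```text
tin [345.2 209.1  10.8] xy [592.5 -55.8] yaw -0.9 46 296
tin [285.3 211.4  10.8] xy [589.5 101.6] yaw 4.0 47 301
tin [315.3 211.4  10.8] xy [587.8  22.8] yaw 2.3 51 298
tin [254.4 213.1  11. ] xy [586.7 182.7] yaw 4.4 47 303
tin [277.4 302.1  10.5] xy [354.3 124.9] yaw None 0 340
at [ 428.1 -150.2  145.9] phi 89.2 tilt 0.15 t 34.1 w 83.5
shift total [-0.3252  0.1913  0.0918] = 5 x [-0.065   0.0383  0.0184]
turn total 1.0146 = 13 x 0.0780
```

View pics/off.png

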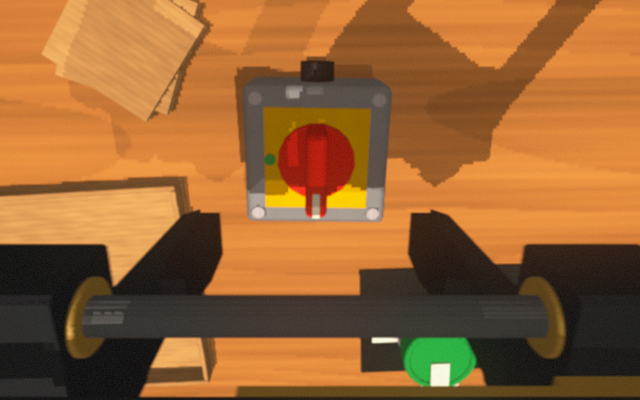

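The switch is back at off, with its white end at (316,210) toward the white dot, and all the tins are still in place. Now I'll pack them.

Request:
play_rows:
  plan:
    - [0,-0.065,0.038,0,0,0,0]
    - [0,-0.065,0.038,0,0,0,0]
    - [0,-0.065,0.038,0.02,0,0,0]
    - [0,-0.065,0.038,0.03,0,0,0]
    - [0,-0.064,0.039,0.04,0,0,0]
    - [0,0,0,0,0,0,0.078]
    - [0,0,0,0,0,0,0.078]
    - [0,0,0,0,0,0,0.078]
    - [0,0,0,0,0,0,0.078]
    - [0,0,0,0,0,0,0.078]
    - [0,0,0,0,0,0,0.078]
    - [0,0,0,0,0,0,0.078]
  force: 25

```text
clock: 35.07
ee_pos: [590.5, -57.5, 100.6]
tcp_rot: [0.407, 0.913, -0.0, -0.002]
force: [-0.3, 0.1, 0.6]
width: 88.4
finger_force: 0.0
```

Request:
play_rows:
  plan:
    - [0,0,0,0,0,0,0.078]
    - [0,0,0,0,0,0,0.078]
    - [0,0,0,0,0,0,0.078]
    - [0,0,0,0,0,0,0.078]
    - [0,0,0,0,0,0,0.078]
    - [0,0,0,0,0,0,0.078]
    - [0,0,0,0,0,0,0]
    - [0,0,0,0,0,0,0]

```text
clock: 35.73
ee_pos: [590.8, -57.6, 101.2]
tcp_rot: [0.693, 0.721, -0.001, -0.001]
force: [-0.3, 0.8, -0.4]
width: 88.1
finger_force: 0.0
```

```bash
python3 - <<'E'
from h import *
f=r.grab_frame("wrist");tabs(f)
go([591.5,-57,20],2.6)
E
```

```text
tab [313.8 103.3  60. ] xy [587.   22.8] yaw 2.3 box [46. 31.]
tab [317.8 257.   52.2] xy [592.2 -55.4] yaw 2.4 box [40. 25.]
at [590.9 -57.7 101.5] phi 2.3 tilt 0.11 t 35.8 w 88.4
shift total [0.0013 0.0012 0.163 ] = 3 x [0.0004 0.0004 0.0543]
turn total -0.0038 = 1 x -0.0038
```

Request:
play_rows:
  plan:
    - [0,0.001,0.001,0.05,0,0,0]
    - [0,0,0,0.05,0,0,0]
    - [0,0,0,0.045,0,0,0]
    - [0,0,0,0.018,0,0,0]
    - [0,0,0,0,0,0,0]
    - [1,0,0,0,0,0,0]
    - [1,0,0,0,0,0,0]
    - [1,0,0,0,0,0,0]
    - [1,0,0,0,0,0,0]
    - [1,0,0,0,0,0,0]
    - [1,0,0,0,0,0,0]

```text
clock: 36.7
ee_pos: [592.7, -57.5, 22.2]
tcp_rot: [0.694, 0.72, 0.0, 0.001]
force: [-1.3, -0.0, 4.4]
width: 55.4
finger_force: 25.0
```

Request:
play_rows:
  plan:
    - [1,0,0,-0.04,0,0,0]
    - [1,0,0,-0.06,0,0,0]
    - [1,0,0,-0.05,0,0,0]
    - [1,-0.079,-0.004,0,0,0,0]
    - [1,-0.079,-0.004,0,0,0,0]
    - [1,-0.079,-0.004,0,0,0,0]
    - [1,-0.079,-0.004,0,0,0,0]
    - [1,-0.079,-0.004,0,0,0,0]
    - [1,-0.079,-0.004,0,0,0,0]
    - [1,-0.079,-0.003,0,0,0,0]
    - [1,-0.079,-0.003,0,0,0,0]

```text
clock: 37.62
ee_pos: [587.9, -375.3, 95.9]
tcp_rot: [0.694, 0.72, 0.0, -0.0]
force: [1.6, -0.4, -2.2]
width: 55.6
finger_force: 25.0
```

Request:
play_rows:
  plan:
    - [1,0,0,0,0,0,0]
    - [1,0,0,0,0,0,0]
    - [1,0,0,0,0,0,0]

```text
clock: 37.87
ee_pos: [587.9, -373.1, 95.4]
tcp_rot: [0.695, 0.719, 0.0, -0.001]
force: [-1.0, 0.7, -2.4]
width: 55.0
finger_force: 25.0
```

```bash
python3 - <<'E'
from h import *
go([590.2,-374,24.5],2.6)
f=r.grab_frame("wrist");save(f,"p1.png")
g=r.grab_frame("top");tins(g)
for n in ["empty_side","glue_stick"]: print(n,[(round(d["p"],2),back(g,*d["uv"],0).round(0).tolist()) for d in r.place_of(n,g)][:2])
E
```

```text
at [ 587.9 -373.1   95.4] phi 2.0 tilt 0.1 t 37.9 w 55.0
shift total [-0.002   0.0046  0.1418] = 2 x [-0.001   0.0023  0.0709]
turn total -0.0067 = 1 x -0.0067
tin [466.5 200.5   7.4] xy [ 608.7 -377.1] yaw None 1 66
tin [285.3 211.4  10.8] xy [589.5 101.6] yaw 4.0 47 301
tin [315.3 211.4  10.8] xy [587.8  22.8] yaw 2.5 51 297
tin [254.4 213.1  11. ] xy [586.7 182.7] yaw 4.2 47 302
tin [277.4 302.1  10.5] xy [354.3 124.9] yaw None 0 338
empty_side [(0.48, [734.0, 369.0, 0.0]), (0.4, [621.0, -514.0, 0.0])]
glue_stick [(0.51, [731.0, -339.0, 0.0])]
```

View pics/p1.png

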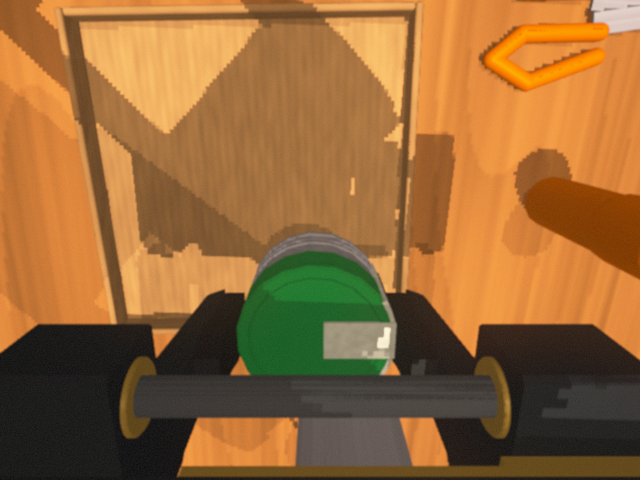

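```bash
python3 - <<'E'
from h import *
f=r.grab_frame("wrist")
for n,u,v in [("+y-x",62,10),("+y+x",418,5),("-y-x",115,328)]: print(n,back(f,u,v,20)[:2].round(1))
E
```

```text
+y-x [ 460.7 -252.8]
+y+x [ 634.  -243.9]
-y-x [ 468.3 -426.8]
```

The tray corners from the wrist view match the top view within about 4 mm. I'll lower the tin and release it with a partial opening.

Request:
play_rows:
  plan:
    - [1,0,0.006,0.04,0,0,0]
    - [1,0,0,0.04,0,0,0]
    - [1,0,0,0.035,0,0,0]
    - [1,0,0,0.02,0,0,0]
    - [1,0,0,0.004,0,0,0]
    - [1,0,0,0,0,0,0]
    - [1,0,0,0,0,0,0]
    - [0.25,0,0,0,0,0,0]
    - [0.25,0,0,0,0,0,0]
    - [0.25,0,0,0,0,0,0]

```text
clock: 38.95
ee_pos: [592.0, -374.0, 27.7]
tcp_rot: [0.694, 0.72, 0.0, 0.001]
force: [-0.5, 0.4, 0.2]
width: 65.9
finger_force: 0.0
```

Request:
play_rows:
  plan:
    - [0.25,0,0,-0.05,0,0,0]
    - [0,0,0,-0.08,0,0,0]
    - [0,0,0,-0.05,0,0,0]
    - [0,0,0,0,0,0,0]
    - [0,0,0,0,0,0,0]

```text
clock: 39.37
ee_pos: [592.8, -374.8, 119.8]
tcp_rot: [0.694, 0.72, 0.0, 0.003]
force: [0.2, -0.2, -0.5]
width: 87.8
finger_force: 0.0
```

```bash
python3 - <<'E'
from h import *
f=r.grab_frame("wrist");tabs(f,46)
go([587.3,22.8,110],2.6)
E
```

```text
tab [312.3 244.3  48.1] xy [ 591.6 -370.5] yaw 2.1 box [36. 24.]
at [ 591.7 -373.8  117.4] phi 2.1 tilt 0.09 t 39.4 w 88.3
shift total [0.793  0.0197 0.0149] = 10 x [0.0793 0.002  0.0015]
turn total -0.0063 = 1 x -0.0063
```

Request:
play_rows:
  plan:
    - [0,0.079,0.002,0,0,0,0]
    - [0,0.079,0.002,0,0,0,0]
    - [0,0.079,0.002,0,0,0,0]
    - [0,0.079,0.002,0,0,0,0]
    - [0,0.079,0.002,0,0,0,0]
    - [0,0.079,0.002,0,0,0,0]
    - [0,0.079,0.002,0,0,0,0]
    - [0,0.079,0.002,0,0,0,0]
    - [0,0.08,0.002,0,0,0,0]
    - [0,0.08,0.002,0.01,0,0,0]
    - [0,0,0,0,0,0,0]
    - [0,0,0,0,0,0,0]

```text
clock: 40.42
ee_pos: [585.4, 25.0, 109.5]
tcp_rot: [0.693, 0.721, -0.001, -0.002]
force: [0.7, 0.4, 0.5]
width: 87.9
finger_force: 0.0
```

```bash
python3 - <<'E'
from h import *
f=r.grab_frame("wrist");tabs(f);tins(r.grab_frame("top"))
go([587.3,22.8,20],2.6)
E
```

```text
tab [329.9 111.8  57.5] xy [589.6 101.8] yaw 2.4 box [46. 31.]
tab [318.4 258.4  50.1] xy [587.3  23.5] yaw 2.5 box [38. 25.]
tin [454.6 202.3  10.9] xy [ 604.7 -345.5] yaw -10.2 46 308
tin [287.5 212.3  10.3] xy [587.   95.8] yaw -13.7 26 182
tin [254.4 213.1  11. ] xy [586.7 182.7] yaw 4.7 47 304
at [586.5  22.2 110.4] phi 2.1 tilt 0.12 t 40.5 w 87.8
shift total [0.0012 0.0016 0.1808] = 3 x [0.0004 0.0005 0.0603]
turn total -0.0060 = 1 x -0.0060
```

The tin already in the tray has been knocked to about (604,-345). I'll carry on with tin 3 into the opposite corner and fix that one afterwards.

Request:
play_rows:
  plan:
    - [0,0.001,0.002,0.05,0,0,0]
    - [0,0,0,0.06,0,0,0]
    - [0,0,0,0.05,0,0,0]
    - [0,0,0,0.022,0,0,0]
    - [0,0,0,0,0,0,0]
    - [1,0,0,0,0,0,0]
    - [1,0,0,0,0,0,0]
    - [1,0,0,0,0,0,0]
    - [1,0,0,0,0,0,0]
    - [1,0,0,0,0,0,0]
    - [1,0,0,0,0,0,0]

```text
clock: 41.43
ee_pos: [588.8, 23.0, 21.8]
tcp_rot: [0.694, 0.72, 0.0, 0.001]
force: [-0.5, -0.0, 5.1]
width: 55.2
finger_force: 25.0
```

Request:
play_rows:
  plan:
    - [1,0,0,-0.04,0,0,0]
    - [1,0,0,-0.06,0,0,0]
    - [1,0,0,-0.06,0,0,0]
    - [1,0,0,0,0,0,0]
    - [1,0,0,0,0,0,0]

```text
clock: 41.85
ee_pos: [589.7, 23.0, 102.7]
tcp_rot: [0.694, 0.72, 0.001, 0.002]
force: [-0.3, 0.5, -2.2]
width: 55.2
finger_force: 25.0
```

```bash
python3 - <<'E'
from h import *
go([513.3,-377,100],2.6)
g=r.grab_frame("side");save(g,"s1.png",(220,170,420,320),4);tins(r.grab_frame("top"),46)
E
```

```text
at [589.7  23.  102.7] phi 2.1 tilt 0.26 t 41.9 w 55.2
shift total [-0.7939 -0.1817  0.0054] = 11 x [-0.0722 -0.0165  0.0005]
turn total -0.0061 = 1 x -0.0061
tin [454.7 202.7  11. ] xy [ 602.8 -344.2] yaw -11.8 41 309
tin [287.5 212.3  10.3] xy [586.4  95.5] yaw -29.9 23 177
tin [254.4 213.1  11. ] xy [586.1 182.1] yaw 4.4 47 303
```

View pics/s1.png

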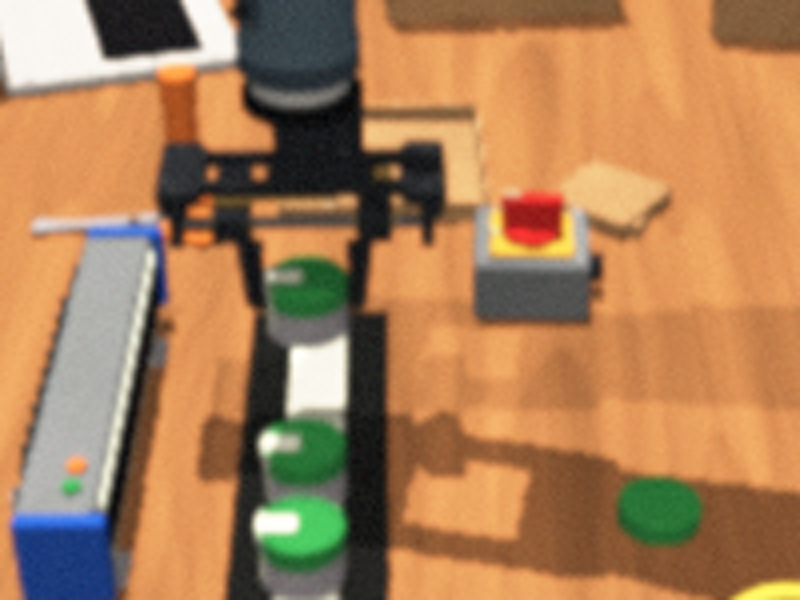

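The side crop shows tin 3 held upright at (305,300) and the other two on the strip; the gripper hides the tray. I'll move it over the tray now.

Request:
play_rows:
  plan:
    - [1,-0.072,-0.016,0,0,0,0]
    - [1,-0.072,-0.016,0,0,0,0]
    - [1,-0.072,-0.016,0,0,0,0]
    - [1,-0.072,-0.016,0,0,0,0]
    - [1,-0.072,-0.016,0,0,0,0]
    - [1,-0.072,-0.016,0,0,0,0]
    - [1,-0.072,-0.016,0,0,0,0]
    - [1,-0.072,-0.016,0,0,0,0]
    - [1,-0.072,-0.016,0,0,0,0]
    - [1,-0.072,-0.016,0,0,0,0]
    - [1,-0.074,-0.016,0,0,0,0]
    - [1,0,0,0,0,0,0]

```text
clock: 42.95
ee_pos: [512.0, -383.0, 98.8]
tcp_rot: [0.696, 0.718, -0.001, 0.0]
force: [0.3, -0.2, -0.6]
width: 55.5
finger_force: 25.0
```

Request:
play_rows:
  plan:
    - [1,0,0,0,0,0,0]
    - [1,0,0,0,0,0,0]

```text
clock: 43.12
ee_pos: [513.5, -375.6, 98.5]
tcp_rot: [0.695, 0.719, 0.0, -0.002]
force: [-0.3, 1.0, -1.9]
width: 55.6
finger_force: 25.0
```

```bash
python3 - <<'E'
from h import *
go([513.3,-377,26.5],2.6)
f=r.grab_frame("wrist");tabs(f,46);save(f,"p2.png")
E
```

```text
at [ 513.5 -375.6   98.5] phi 2.0 tilt 0.23 t 43.1 w 55.6
shift total [-0.0027 -0.0004  0.1439] = 2 x [-0.0014 -0.0002  0.072 ]
turn total -0.0068 = 1 x -0.0068
tab [494.  211.5  59.1] xy [ 602.  -343.4] yaw 2.1 box [42. 28.]
tab [313.2 332.4  78.8] xy [ 514.  -414.9] yaw 2.2 box [59. 37.]
```

View pics/p2.png

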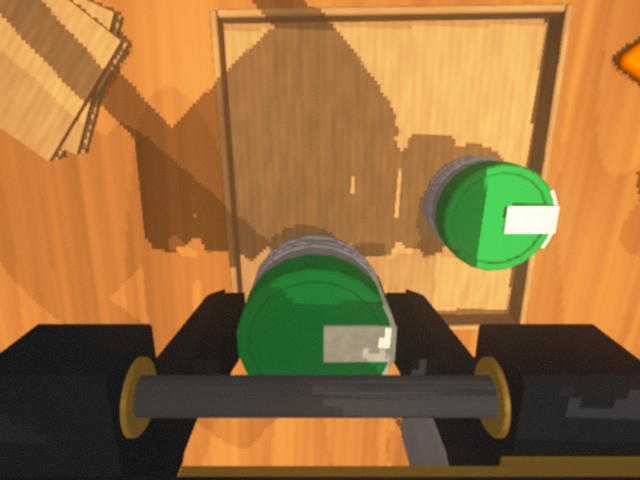

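The knocked tin is still upright in the tray, at (495,215), world about (602,-344). I'll lower this one.

Request:
play_rows:
  plan:
    - [1,-0.002,0,0.04,0,0,0]
    - [1,0,0,0.04,0,0,0]
    - [1,0,0,0.037,0,0,0]
    - [1,0,0,0.02,0,0,0]
    - [1,0,0,0.005,0,0,0]
    - [1,0,0,0,0,0,0]
    - [1,0,0,0,0,0,0]
    - [0.25,0,0,0,0,0,0]
    - [0.25,0,0,0,0,0,0]
    - [0.25,0,0,0,0,0,0]

```text
clock: 44.0
ee_pos: [515.2, -378.5, 31.0]
tcp_rot: [0.694, 0.72, -0.0, 0.001]
force: [-0.6, 0.2, 0.7]
width: 66.1
finger_force: 0.0
```

Request:
play_rows:
  plan:
    - [0.25,0,0,-0.05,0,0,0]
    - [0.15,0,0,-0.08,0,0,0]
    - [0.15,0,0,-0.05,0,0,0]
    - [0.15,0,0,0,0,0,0]
    - [0.15,0,0,0,0,0,0]
    - [0.15,0,0,0,0,0,0]

```text
clock: 44.5
ee_pos: [514.3, -377.6, 119.5]
tcp_rot: [0.694, 0.72, -0.0, -0.0]
force: [-0.3, -0.4, 0.0]
width: 74.7
finger_force: 0.0
```

```bash
python3 - <<'E'
from h import *
f=r.grab_frame("wrist");tabs(f,46)
go([602,-343.8,110],92.6)
go([602,-343.8,110],2.6)
E
```

```text
tab [476.6 199.1  53.3] xy [ 601.9 -343.5] yaw 2.1 box [38. 26.]
tab [317.4 250.7  48.2] xy [ 515.8 -376.7] yaw 2.1 box [37. 24.]
at [ 513.9 -377.2  118.4] phi 2.1 tilt 0.12 t 44.5 w 74.8
shift total [0.0604 0.1785 0.0169] = 3 x [0.0201 0.0595 0.0056]
turn total -1.0535 = 14 x -0.0753
at [ 513.9 -377.2  118.4] phi 2.1 tilt 0.12 t 44.5 w 74.8
shift total [0.0604 0.1785 0.0169] = 3 x [0.0201 0.0595 0.0056]
turn total -0.0063 = 1 x -0.0063
```

Request:
play_rows:
  plan:
    - [0.15,0.02,0.059,0,0,0,0]
    - [0.15,0.02,0.059,0,0,0,0]
    - [0.15,0.02,0.06,0,0,0,0]
    - [0.15,0,0,0,0,0,0]
    - [0.15,0,0,0.05,0,0,0]
    - [0.15,0,0,0.06,0,0,0]
    - [0.15,0,0,0.05,0,0,0]
    - [0.15,0,0,0.019,0,0,0]
    - [0.15,0,0,0,0,0,0]
    - [1,0,0,0,0,0,0]
    - [1,0,0,0,0,0,0]
    - [1,0,0,0,0,0,0]

```text
clock: 45.55
ee_pos: [603.6, -345.7, 32.3]
tcp_rot: [0.694, 0.72, 0.0, 0.002]
force: [1.1, 1.5, -0.2]
width: 57.2
finger_force: 0.6
```

Request:
play_rows:
  plan:
    - [1,0,0,0,0,0,0]
    - [1,0,0,0,0,0,0]

```text
clock: 45.72
ee_pos: [603.6, -345.7, 32.4]
tcp_rot: [0.694, 0.72, 0.0, 0.002]
force: [0.4, -0.4, 5.5]
width: 55.3
finger_force: 25.2
```

```bash
python3 - <<'E'
from h import *
print(r.state()["finger_force"]);go([591.3,-373.7,28],2.6)
E
```

```text
25.18192186485976
at [ 603.6 -345.7   32.4] phi 2.1 tilt 0.22 t 45.7 w 55.3
shift total [-0.0551 -0.0267  0.0088] = 1 x [-0.0551 -0.0267  0.0088]
turn total -0.0062 = 1 x -0.0062
```

Request:
play_rows:
  plan:
    - [1,0,0,-0.03,0,0,0]
    - [1,-0.028,-0.013,0,0,0,0]
    - [1,-0.028,-0.013,0,0,0,0]
    - [1,0,0,0,0,0,0]
    - [1,0,0,0.02,0,0,0]
    - [1,0,0,0.009,0,0,0]
    - [1,0,0,0,0,0,0]
    - [1,0,0,0,0,0,0]
    - [0.25,0,0,0,0,0,0]
    - [0.25,0,0,0,0,0,0]
    - [0.25,0,0,0,0,0,0]
    - [0.25,0,0,0,0,0,0]

```text
clock: 46.72
ee_pos: [590.6, -372.5, 30.0]
tcp_rot: [0.694, 0.72, 0.0, -0.0]
force: [2.0, -0.2, 0.8]
width: 66.1
finger_force: 0.6
```

Request:
play_rows:
  plan:
    - [0.25,0,0,-0.05,0,0,0]
    - [0,0,0,-0.08,0,0,0]
    - [0,0,0,-0.05,0,0,0]
    - [0,0,0,0,0,0,0]
    - [0,0,0,0,0,0,0]
    - [0,0,0,0,0,0,0]

```text
clock: 47.22
ee_pos: [589.8, -372.3, 119.3]
tcp_rot: [0.694, 0.72, -0.0, -0.001]
force: [0.0, 0.1, -0.5]
width: 88.2
finger_force: 0.0
```

```bash
python3 - <<'E'
from h import *
f=r.grab_frame("wrist");tabs(f,46)
go([588.8,103,115],2.6)
E
```

```text
tab [184.6 251.2  49.3] xy [ 515.5 -374.4] yaw 8.8 box [39.3 42.5]
tab [315.3 253.6  48.2] xy [ 590.1 -373. ] yaw 0.2 box [37.2 24.8]
at [ 589.4 -372.   118.4] phi 2.1 tilt 0.21 t 47.3 w 88.7
shift total [0.9495 0.0331 0.0069] = 12 x [0.0791 0.0028 0.0006]
turn total -0.0062 = 1 x -0.0062
```

Request:
play_rows:
  plan:
    - [0,0.079,0.003,0,0,0,0]
    - [0,0.079,0.003,0,0,0,0]
    - [0,0.079,0.003,0,0,0,0]
    - [0,0.079,0.003,0,0,0,0]
    - [0,0.079,0.003,0,0,0,0]
    - [0,0.079,0.003,0,0,0,0]
    - [0,0.079,0.003,0,0,0,0]
    - [0,0.079,0.003,0,0,0,0]
    - [0,0.079,0.003,0,0,0,0]
    - [0,0.079,0.003,0,0,0,0]
    - [0,0.079,0.002,0,0,0,0]
    - [0,0.079,0.002,0,0,0,0]

```text
clock: 48.27
ee_pos: [588.6, 103.1, 118.5]
tcp_rot: [0.694, 0.72, -0.001, -0.001]
force: [1.0, -0.8, 0.2]
width: 88.0
finger_force: 0.0
```

Request:
play_rows:
  plan:
    - [0,0,0,0,0,0,0]
    - [0,0,0,0,0,0,0]
    - [0,0,0,0,0,0,0]

```text
clock: 48.52
ee_pos: [589.4, 101.1, 119.1]
tcp_rot: [0.694, 0.72, -0.001, -0.001]
force: [0.8, -0.5, 0.1]
width: 88.0
finger_force: 0.0
```

```bash
python3 - <<'E'
from h import *
f=r.grab_frame("wrist");tabs(f);tins(r.grab_frame("top"),46)
go([589,103,20],2.6)
E
```

```text
tab [313.7  99.   55.7] xy [585.5 183.8] yaw 2.2 box [43. 30.]
tab [314.8 247.   48.6] xy [589.2 102.9] yaw 2.3 box [37. 24.]
tin [465.6 207.5  10.9] xy [ 589.5 -372.5] yaw -10.2 44 313
tin [254.5 213.4  10.7] xy [585.2 181.9] yaw 1.1 47 271
tin [467.8 235.7  11.2] xy [ 515.  -374.1] yaw -3.1 59 319
at [590.   99.9 119.7] phi 2.0 tilt 0.09 t 48.6 w 88.1
shift total [ 0.0063 -0.0018  0.1994] = 3 x [ 0.0021 -0.0006  0.0665]
turn total -0.0073 = 1 x -0.0073
```

Request:
play_rows:
  plan:
    - [0,0.004,0,0.06,0,0,0]
    - [0,0,0,0.06,0,0,0]
    - [0,0,0,0.05,0,0,0]
    - [0,0,0,0.028,0,0,0]
    - [0,0,0,0,0,0,0]
    - [1,0,0,0,0,0,0]
    - [1,0,0,0,0,0,0]
    - [1,0,0,0,0,0,0]
    - [1,0,0,0,0,0,0]
    - [1,0,0,0,0,0,0]
    - [1,0,0,0,0,0,0]

```text
clock: 49.53
ee_pos: [590.9, 103.3, 22.9]
tcp_rot: [0.694, 0.72, 0.0, 0.001]
force: [-1.4, -1.1, 5.7]
width: 55.3
finger_force: 25.0
```

Request:
play_rows:
  plan:
    - [1,0,0,-0.04,0,0,0]
    - [1,0,0,-0.06,0,0,0]
    - [1,0,0,-0.06,0,0,0]
    - [1,0,0,0,0,0,0]

```text
clock: 49.87
ee_pos: [594.4, 103.4, 108.1]
tcp_rot: [0.694, 0.72, 0.004, 0.004]
force: [1.2, -0.2, -0.0]
width: 55.1
finger_force: 25.0
```

Request:
play_rows:
  plan:
    - [1,-0.079,-0.003,0,0,0,0]
    - [1,-0.079,-0.003,0,0,0,0]
    - [1,-0.079,-0.003,0,0,0,0]
    - [1,-0.079,-0.003,0,0,0,0]
    - [1,-0.079,-0.003,0,0,0,0]
    - [1,-0.079,-0.003,0,0,0,0]
    - [1,-0.079,-0.003,0,0,0,0]
    - [1,-0.079,-0.003,0,0,0,0]
    - [1,-0.079,-0.003,0,0,0,0]
    - [1,-0.079,-0.003,0,0,0,0]
    - [1,0,0,0,0,0,0]
    - [1,0,0,0,0,0,0]

```text
clock: 50.87
ee_pos: [588.9, -294.4, 101.0]
tcp_rot: [0.696, 0.718, 0.0, -0.0]
force: [-0.0, 0.7, -1.8]
width: 55.9
finger_force: 25.0
```

Request:
play_rows:
  plan:
    - [1,0,0,0,0,0,0]
    - [1,0,0,0,0,0,0]

```text
clock: 51.03
ee_pos: [589.3, -290.5, 101.0]
tcp_rot: [0.694, 0.72, 0.0, -0.001]
force: [0.3, 0.1, -0.9]
width: 55.0
finger_force: 25.0
```

```bash
python3 - <<'E'
from h import *
go([587.7,-293.7,27],2.6)
tins(r.grab_frame("top"),46)
E
```

```text
at [ 589.3 -290.5  101. ] phi 2.1 tilt 0.08 t 51.0 w 55.0
shift total [-0.0064 -0.0035  0.148 ] = 2 x [-0.0032 -0.0018  0.074 ]
turn total -0.0055 = 1 x -0.0055
tin [254.4 213.1  11. ] xy [586.1 182.1] yaw 4.2 47 302
tin [277.5 302.   10.4] xy [354.8 124.4] yaw None 0 321
```

Request:
play_rows:
  plan:
    - [1,-0.005,-0.003,0.04,0,0,0]
    - [1,0,0,0.04,0,0,0]
    - [1,0,0,0.04,0,0,0]
    - [1,0,0,0.02,0,0,0]
    - [1,0,0,0.005,0,0,0]
    - [1,0,0,0,0,0,0]
    - [1,0,0,0,0,0,0]
    - [0.25,0,0,0,0,0,0]
    - [0.25,0,0,0,0,0,0]
    - [0.25,0,0,0,0,0,0]

```text
clock: 51.92
ee_pos: [588.8, -295.2, 30.4]
tcp_rot: [0.694, 0.72, 0.0, 0.001]
force: [-0.3, -0.5, -0.4]
width: 66.2
finger_force: 0.0
```

Request:
play_rows:
  plan:
    - [0.25,0,0,-0.05,0,0,0]
    - [0,0,0,-0.08,0,0,0]
    - [0,0,0,-0.05,0,0,0]
    - [0,0,0,0,0,0,0]
    - [0,0,0,0,0,0,0]
    - [0,0,0,0,0,0,0]

```text
clock: 52.42
ee_pos: [587.8, -294.5, 118.8]
tcp_rot: [0.694, 0.72, -0.0, -0.0]
force: [1.5, 0.1, -0.6]
width: 88.1
finger_force: 0.0
```

```bash
python3 - <<'E'
from h import *
f=r.grab_frame("wrist");tabs(f,46)
go([585.5,183.7,117],2.6)
E
```

```text
tab [317.2 252.   48.2] xy [ 589.2 -294.1] yaw 2.1 box [37. 24.]
tab [311.7 362.4  42.3] xy [ 588.6 -366.7] yaw 2.2 box [10. 30.]
at [ 587.3 -294.1  117.9] phi 2.1 tilt 0.12 t 52.5 w 88.0
shift total [0.9551 0.0306 0.0017] = 12 x [0.0796 0.0026 0.0001]
turn total -0.0063 = 1 x -0.0063
```

Request:
play_rows:
  plan:
    - [0,0.08,0.003,0,0,0,0]
    - [0,0.08,0.003,0,0,0,0]
    - [0,0.08,0.003,0,0,0,0]
    - [0,0.08,0.003,0,0,0,0]
    - [0,0.08,0.003,0,0,0,0]
    - [0,0.08,0.003,0,0,0,0]
    - [0,0.08,0.003,0,0,0,0]
    - [0,0.08,0.002,0,0,0,0]
    - [0,0.08,0.002,0,0,0,0]
    - [0,0.08,0.002,0,0,0,0]
    - [0,0.08,0.002,0,0,0,0]
    - [0,0.079,0.002,0,0,0,0]

```text
clock: 53.47
ee_pos: [584.7, 187.0, 117.2]
tcp_rot: [0.694, 0.72, -0.001, -0.001]
force: [0.2, -0.8, 0.1]
width: 88.2
finger_force: 0.0
```

Request:
play_rows:
  plan:
    - [0,0,0,0,0,0,0]
    - [0,0,0,0,0,0,0]
    - [0,0,0,0,0,0,0]
    - [0,0,0,0,0,0,0]

```text
clock: 53.8
ee_pos: [585.9, 183.8, 118.1]
tcp_rot: [0.695, 0.719, -0.001, -0.0]
force: [-0.6, -0.7, -1.0]
width: 88.3
finger_force: 0.0
```

```bash
python3 - <<'E'
from h import *
f=r.grab_frame("wrist");tabs(f);tins(r.grab_frame("top"),46)
go([585.5,184,20],2.6)
go([509.7,-297.3,100],2.6,frm=([585.5,184,100],2.2))
E
```

```text
tab [314.1 248.4  48.7] xy [585.5 185. ] yaw -0.2 box [37.2 24.8]
tin [436.  208.3  10.9] xy [ 588.9 -294.3] yaw -6.9 50 302
tin [465.6 207.5  10.9] xy [ 589.5 -372.5] yaw -10.2 44 313
tin [261.  213.    8.1] xy [586.  164.9] yaw -96.3 35 68
tin [467.9 236.   11.1] xy [ 514.3 -374.3] yaw -2.6 59 317
tin [277.4 302.1  10.5] xy [354.6 124.5] yaw None 0 340
at [586.4 183.5 118.7] phi 1.9 tilt 0.05 t 53.9 w 88.2
shift total [ 0.0011 -0.0018  0.1974] = 3 x [ 0.0004 -0.0006  0.0658]
turn total -0.0077 = 1 x -0.0077
shift total [-0.9561 -0.1884 -0.    ] = 13 x [-0.0735 -0.0145 -0.    ]
turn total -0.0047 = 1 x -0.0047
```

Request:
play_rows:
  plan:
    - [0,0.001,0,0.06,0,0,0]
    - [0,0,0,0.06,0,0,0]
    - [0,0,0,0.05,0,0,0]
    - [0,0,0,0.027,0,0,0]
    - [0,0,0,0,0,0,0]
    - [1,0,0,0,0,0,0]
    - [1,0,0,0,0,0,0]
    - [1,0,0,0,0,0,0]
    - [1,0,0,0,0,0,0]
    - [1,0,0,0,0,0,0]
    - [1,0,0,0,0,0,0]

```text
clock: 54.82
ee_pos: [586.8, 185.8, 21.9]
tcp_rot: [0.694, 0.72, 0.0, 0.0]
force: [-2.7, -0.5, 6.0]
width: 55.2
finger_force: 25.0
```

Request:
play_rows:
  plan:
    - [1,0,0,-0.04,0,0,0]
    - [1,0,0,-0.06,0,0,0]
    - [1,0,0,-0.06,0,0,0]
    - [1,0,0,0,0,0,0]
    - [1,-0.074,-0.014,0,0,0,0]

```text
clock: 55.23
ee_pos: [583.0, 152.9, 103.5]
tcp_rot: [0.693, 0.721, 0.003, 0.002]
force: [0.1, -0.9, -2.6]
width: 55.2
finger_force: 25.0
```

Request:
play_rows:
  plan:
    - [1,-0.074,-0.014,0,0,0,0]
    - [1,-0.074,-0.014,0,0,0,0]
    - [1,-0.074,-0.014,0,0,0,0]
    - [1,-0.074,-0.014,0,0,0,0]
    - [1,-0.074,-0.014,0,0,0,0]
    - [1,-0.073,-0.014,0,0,0,0]
    - [1,-0.073,-0.014,0,0,0,0]
    - [1,-0.073,-0.014,0,0,0,0]
    - [1,-0.073,-0.014,0,0,0,0]
    - [1,-0.073,-0.014,0,0,0,0]
    - [1,-0.073,-0.014,0,0,0,0]
    - [1,-0.073,-0.014,0,0,0,0]

```text
clock: 56.23
ee_pos: [511.7, -296.3, 99.9]
tcp_rot: [0.694, 0.72, 0.0, -0.0]
force: [0.6, -0.4, -1.6]
width: 55.5
finger_force: 25.0
```

Request:
play_rows:
  plan:
    - [1,0,0,0,0,0,0]
    - [1,0,0,0,0,0,0]
    - [1,0,0,0,0,0,0]
    - [1,0,0,0,0,0,0]

```text
clock: 56.57
ee_pos: [512.4, -293.2, 100.0]
tcp_rot: [0.694, 0.72, 0.0, -0.001]
force: [0.9, 0.5, -2.5]
width: 55.2
finger_force: 25.0
```

```bash
python3 - <<'E'
from h import *
go([511,-297,27],2.6);f=r.grab_frame("wrist");tabs(f,46)
E
```

```text
at [ 512.4 -293.2  100. ] phi 2.1 tilt 0.09 t 56.6 w 55.2
shift total [-0.0075 -0.0031  0.1459] = 2 x [-0.0037 -0.0016  0.073 ]
turn total -0.0055 = 1 x -0.0055
tab [456.6 268.5  54. ] xy [ 587.2 -292.6] yaw 2.2 box [40. 26.]
tab [313.1 336.   78.7] xy [ 513.2 -335.6] yaw 0.3 box [59.2 37.9]
```

Then I'll lift well clear and pull back toward the base side.

Request:
play_rows:
  plan:
    - [1,-0.006,-0.002,0.04,0,0,0]
    - [1,0,0,0.04,0,0,0]
    - [1,0,0,0.04,0,0,0]
    - [1,0,0,0.02,0,0,0]
    - [1,0,0,0.006,0,0,0]
    - [1,0,0,0,0,0,0]
    - [1,0,0,0,0,0,0]
    - [0.25,0,0,0,0,0,0]
    - [0.25,0,0,0,0,0,0]
    - [0.25,0,0,0,0,0,0]

```text
clock: 57.45
ee_pos: [512.4, -298.4, 28.7]
tcp_rot: [0.694, 0.72, 0.0, 0.001]
force: [-0.3, 0.0, -0.1]
width: 66.0
finger_force: 0.0
```

Request:
play_rows:
  plan:
    - [0.25,0,0,-0.05,0,0,0]
    - [0,0,0,-0.08,0,0,0]
    - [0,0,0,-0.08,0,0,0]
    - [0,0,0,-0.08,0,0,0]
    - [0,0,-0.06,0,0,0,0]
    - [0,0.05,-0.06,0,0,0,0]
    - [0,0.05,-0.06,0,0,0,0]
    - [0,0.05,-0.04,0,0,0,0]
    - [0,0.07,0,0,0,0,0]
    - [0,0.07,0,0,0,0,0]
    - [0,0.07,0,0,0,0,0]
    - [0,0.07,0,0,0,0,0]

```text
clock: 58.45
ee_pos: [393.9, -85.9, 173.4]
tcp_rot: [0.695, 0.719, 0.0, 0.001]
force: [0.7, -0.4, 0.4]
width: 88.1
finger_force: 0.0
```

```bash
python3 - <<'E'
from h import *
f=r.grab_frame("top");tins(f,46);save(f,"end.png",scale=1.25)
g=r.grab_frame("side");save(g,"ends.png",(200,160,380,280),4)
E
```

```text
tin [435.9 208.2  10.9] xy [ 589.1 -294.1] yaw -7.1 50 304
tin [465.6 207.5  10.9] xy [ 589.5 -372.5] yaw -10.2 44 313
tin [467.9 236.   11.1] xy [ 514.3 -374.3] yaw -2.6 59 317
tin [438.8 237.   11. ] xy [ 513.2 -297.9] yaw -10.7 49 308
tin [277.4 302.1  10.5] xy [354.6 124.5] yaw None 0 339
```

View pics/end.png

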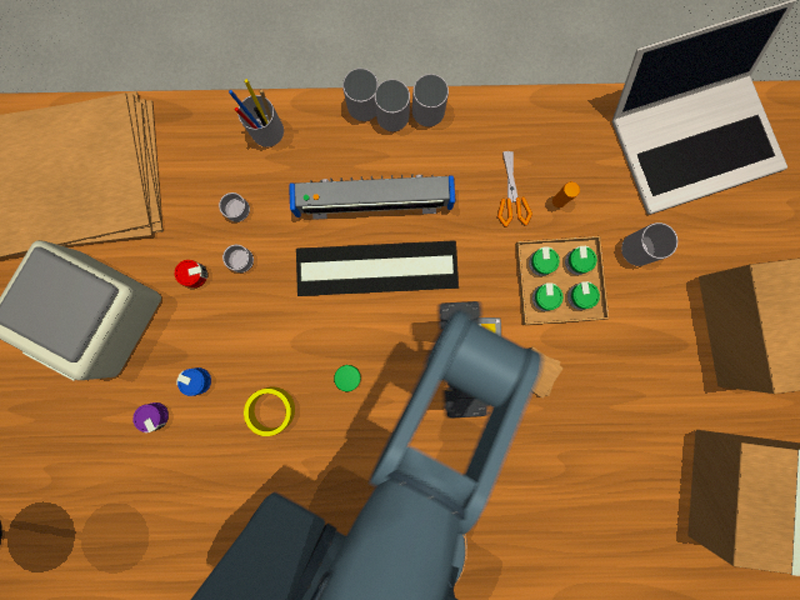

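View pics/ends.png

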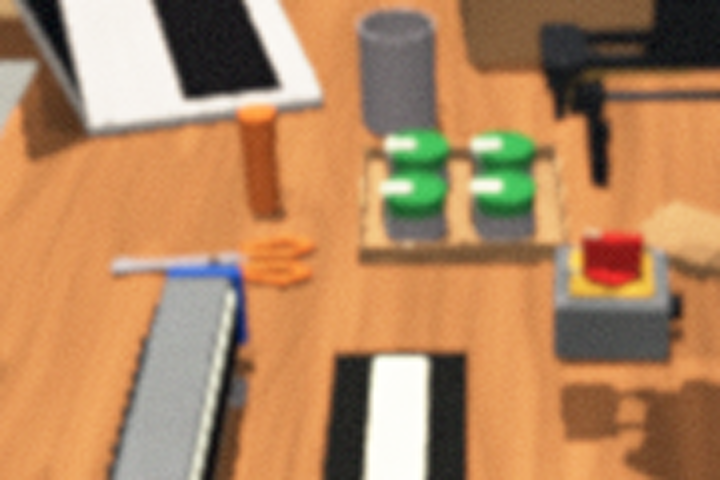

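All four tins stand upright two by two in the tray, the switch is off (bar along the box's x axis), and the bystanders haven't moved. I'm handing the job in.

```bash
python3 -c "
from cell import r
print(r.finish_job())"
```

```text
the job is handed in; nothing more can be done
None
```

The job is handed in with no verdict returned: all four sealed tins were read on the strip with the switch on for over two seconds, then turned off, and they now stand upright two by two in the tray, including one that got knocked aside there and was put back.

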